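# Lock, spray and unload the specimen clamp rack

## Robot

A 6-joint arm with a two-finger parallel gripper is mounted at the origin on the work surface. World frame = base frame: x ahead of the robot, y to its left, z up, the work surface at z = 0. Lengths are in m, angles in rad, forces in N, time in s.
With the tool pointing down it reaches from about 0.325 to 0.85 m from the base axis. Payload 4.4 kg.
Tool frame: the origin (TCP) lies midway between the tips of the shut fingers; the grasp point (between the pads) lies 19 mm behind it; z points along the fingers, y is the line along which they close (so a half turn about z gives the same grasp; the last joint's range is limited). The gripper opens to 94 mm and grips with 3 to 60 N. Pads are 16 mm wide; open, the fingers measure 119 mm over their backs; the gripper's body (75 mm by 177 mm) begins 78 mm behind the grasp point.
Start: joints at [-1.411, 0.207, 1.542, -0, 1.393, -0.15], TCP at [0.176, -0.547, 0.205] pointing down, gripper open.
Joint ranges: [-2.73, 2.73], [-0.86, 2.22], [0.23, 2.46], [-1.11, 4.25], [0.08, 2.63], [-2.82, 2.82]. Speed limits (rad/s): [2.79, 2.79, 3.14, 3.14, 3.14, 3.14].

## Interface

Orientations are given as a rotation vector (axis times angle).
In Python, from bench import arm, eyes, sign_off gives the robot as it stands.
- The arm moves only by the tool play_rows, never from a script. Its argument "deltas" is text: rows parted by semicolons, each of 4 numbers parted by spaces: the shift along the tool's x, y, z in mm, then the turn about the tool's z in degrees. In form: x y z twist; .... A call has exactly 10 rows; each row shifts and turns the commanded pose from where the row before left it, along the tool's axes as they then stand; what a row does not reach is not made up. A row lasts 1/10 s, in which the tool goes at most 50 mm and 8.59 degrees, less where a joint would pass 70% of its speed; a pose out of reach is approached as far as the arm can. A call is refused whole if a number of a shift passes 50 or a number of a turn 8.59, either way. A call with a gripper value outside its range is refused whole. "hand" is the finger opening in mm, from 0 to 94, set as the call begins (left out, the last holds). The fingers move at their own pace and stop on an object; "squeeze" is the grip in N (left out, the last holds). Time passes only in rows, so rows that do not move let the fingers close, or fill a call up. It gives the time, the measured TCP pose, the force, the opening and the grip force at its end, in the units of the state.
- arm.state(): the state, without advancing time (a new reading comes with each control period).
- eyes.get_image(name): name is "side" or "top" or "wrist"; returns the picture (480x640x3 uint8, red, green, blue); there is no depth.
- eyes.camera_params(name): a dict with "fx", "fy", "cx", "cy" (pixels), "k1" (the pictures are not rectified: a ray, as slopes to the right and down, at radius r is drawn at 1 + k1 r^2 times it, then the intrinsics apply), "R" (3x3) and "t" (3): a world point X has camera coordinates R X + t. Camera axes: x right, y down, z forward; pixel columns grow to the right and rows downward; lengths in m; the calibration is good to about 2 mm. A picture is of the moment at which its call begins: read the wrist's pose just before it. camera_params takes no time and is no camera call; for the wrist camera it gives the pose at the moment of the call.
- sign_off(): hands the job in; it is judged then, once.
The state is a dict: "t": time; "joint_pos": joint angles; "qd": joint speeds; "joint_efforts": joint torques, N m; "position": TCP position; "orientation": TCP orientation; "contact_force": force on the tool from outside, world axes, zero at the start; "torque": the same for the moment, N m; "grip_width": opening from 0.0 (shut) to 1.0 (fully open); "grip_force": force on a finger pad.
Only numpy, scipy, OpenCV 4.12 (cv2) and the standard library are available. Lean on these libraries where they do the work, as an engineer would, in place of code of your own. Each camera call takes 0.05 s, during which the arm holds its last target. There are 200 camera calls.

## Task

Lower the clamp bar onto the specimen plates and press the green push-push latch so that it locks, then press the blue nozzle cap of the spray bottle right down and let it come up again. Press the latch again to release it, lift the bar well up, slide every plate out of the rack and lay them all flat, right way up and side by side in the white tray. Finally lower the bar again and lock it with the latch, leaving the other glassware and tools where they stand.

Things in the scene. Friction and masses are not known exactly. Their poses are not given: they have to be found in the camera images.
- rack: fixed aluminium rack, 160 x 232 mm; origin at the centre of its underside. Bed top z = 20 mm; lanes along x at y = -78, -26, 26, 78 mm, ribs 8 mm high. A plate lies in a lane with its centre near x = 10 mm, grip tab to -x, its tail under a bridge (x 60 to 80, 10 mm over the bed): slide it 70 to 110 mm to -x, then raise it. Latch housing, 64 x 60, 50 high, at x = -11, y = -168 mm
- bar (a joint): angle of the black clamp bar, rad: 0 = down, grows as it is lifted, 1.5 = end of travel. Stiff hinge (0.22 N m), stays where left; 1.3 to 1.4 is clear of a gripper at the tabs. Down, its beam stands between tab and block of each plate and holds it in. With the bar down and the latch locked a steel bolt from the housing lies over its tongue; with the bolt out a raised bar cannot shut
- bar_handle (a point): centre of the bar's red handle: a round rod 12 mm thick, 68 mm long along the rack's y, on two posts. With the bar down it is at rack x = -11, z = 97 mm, i.e. 81 mm in front of (-x) and 40 mm above the hinge, and it moves on an arc about the hinge. Pinch it from above across the rack's x; it can turn between the fingers
- bar_hinge (a point): middle of the bar's hinge axis, at rack x = 70, y = 0, z = 57 mm; the axis runs along the rack's y
- latch (a joint): depth of the green push-push button, m: about 0 = up, released; about 0.011 = locked down, bolt out; 0.0205 = bottom stop. Each press past 0.018 (best to the stop; 3 to 6 N, so stop at 8 N or more) and let go changes it from released to locked, or from locked to released. Shut the bar before locking: the bolt moves out as the button goes down
- latch_top (a point): centre of the top of the green round latch button (32 mm across), 77 mm above the rack's underside when released; press straight down
- spray_cap (a joint): depth of the blue nozzle cap, m: 0 = up, 0.008 = fully down; sprung, about 6 N to push it down, comes up by itself
- spray_top (a point): centre of the top of the nozzle cap (36 mm across), 196 mm above the table, on an amber bottle 62 mm across that is fixed to the table beside the rack, its spout pointing to the rack; press straight down
- tray: loose white open tray, 164 x 236 mm outside (x, y), 24 mm high, walls and floor 4 mm thick; origin at the centre of its underside, z up. Inside 156 x 228 mm: room for four plates side by side, lengthwise along x, at y = -81, -27, 27, 81 mm. About 0.9 kg
- plate_a: specimen plate (some of the four may be absent): white base 120 x 40 x 6 mm (x, y, z), 80 g; origin at the centre of its underside. A wine-red block 58 x 34 mm stands on it at x = -10 to 48, top at z = 16 mm. The yellow upright grip tab, 26 mm along x, 10 mm thick along y, centred at x = -47 mm, rises to z = 37 mm: pinch it across y from above
- plate_b: specimen plate (some of the four may be absent): white base 120 x 40 x 6 mm (x, y, z), 80 g; origin at the centre of its underside. A wine-red block 58 x 34 mm stands on it at x = -10 to 48, top at z = 16 mm. The yellow upright grip tab, 26 mm along x, 10 mm thick along y, centred at x = -47 mm, rises to z = 37 mm: pinch it across y from above
- plate_c: specimen plate (some of the four may be absent): white base 120 x 40 x 6 mm (x, y, z), 80 g; origin at the centre of its underside. A wine-red block 58 x 34 mm stands on it at x = -10 to 48, top at z = 16 mm. The yellow upright grip tab, 26 mm along x, 10 mm thick along y, centred at x = -47 mm, rises to z = 37 mm: pinch it across y from above
- plate_d: specimen plate (some of the four may be absent): white base 120 x 40 x 6 mm (x, y, z), 80 g; origin at the centre of its underside. A wine-red block 58 x 34 mm stands on it at x = -10 to 48, top at z = 16 mm. The yellow upright grip tab, 26 mm along x, 10 mm thick along y, centred at x = -47 mm, rises to z = 37 mm: pinch it across y from above
- beaker: glass beaker, 70 mm across, 90 mm high; leave it (origin at its underside)
- reagent: amber reagent jar with a red cap, 60 mm across, 120 mm high; leave it (origin at its underside)
- petri: clear petri dish, 90 mm across, 16 mm high; leave it (origin at its underside)
- stopper: mauve rubber stopper, 34 mm across, 34 mm high; leave it (origin at its underside)
- cylinder: measuring cylinder, foot 68 mm across, 170 mm high; leave it (origin at its underside)
- spatula: spatula, 160 mm long, lying flat beyond the tray; leave it (origin at its underside)
- sample: green sample bottle with a cork, 52 mm across, 150 mm high; leave it (origin at its underside)
Mind the look-alikes: they are no part of the job. Leave any turquoise look-alike of the plate_c alone.

How it is judged:
By the outcome, as a careful person would: the job done as asked, in the order asked, and still so for the second after the job is handed in, with the robot touching nothing.
Of plate_a, plate_b, plate_c, plate_d only 2 to 4 are there at a start; the rules pass over those that are not, and their reading is None.
At some moment in a run one of tray may be knocked a few centimetres aside while the robot is not near it.
Once in a run the grip may slacken for a moment while it holds something.
It also fails if it takes over 210 s, if anything falls off the work surface, if the arm or the gripper's body presses on something with over 40 N, if the wrist force passes 120 N, or if a joint passes its speed limit or range.

## Working session

There is one attempt and no reset: what is moved stays moved. The work goes in short steps, Python scripts to look and compute and a tool call to move; the robot and the scene stay as the last step left them, time stands still between calls to the robot, and variables do not carry over. Pictures are saved under pics/ and viewed, at most 14 in all, crops included, and the job is handed in when it is done.

Besides the shell and the picture viewer there is one more tool, called after "Call:" as name(argument=value, ...) on one line, values as JSON. play_rows: Moves the arm, as the interface text tells. Its arguments: {"type":"object","properties":{"deltas":{"type":"string"},"hand":{"type":"number"},"squeeze":{"type":"number"}},"required":["deltas"]}

```bash
ls; mkdir -p pics
python3 - <<'E'
from bench import arm, eyes
import cv2
print(arm.state())
for n in ("top","side"):
    im=eyes.get_image(n); cv2.imwrite(f"pics/{n}0.png",im[:,:,::-1]); p=eyes.camera_params(n)
    print(n,p)
E
```

```text
pics
{'t': 0.0, 'joint_pos': array([-1.41049942e+00,  2.07375359e-01,  1.54295974e+00, -3.42718388e-05,
        1.39345471e+00, -1.50492992e-01]), 'qd': array([ 0.00075376,  0.00121096,  0.00196722,  0.00102604,  0.00056185,
       -0.00017295]), 'joint_efforts': array([-8.37141815e-04, -3.70874083e+01, -2.81419301e+01,  6.96259621e-02,
        3.60905088e-02, -1.54413265e-04]), 'position': array([ 0.17569414, -0.54666088,  0.20431339]), 'orientation': array([-3.10156601e+00, -4.85894647e-01,  6.98477443e-05]), 'contact_force': array([-0.78495927, -0.32175957,  0.70523319]), 'torque': array([0.01412036, 0.0620396 , 0.05809694]), 'grip_force': 0.0, 'grip_width': 1.0000929901175004}
top {'fx': 464.59689778919875, 'fy': 464.59689778919875, 'cx': 316.55312564407376, 'cy': 242.41047368065585, 'k1': -0.12358085394554791, 'R': array([[-0.02223612, -0.99970878,  0.00937611],
       [-0.99191803,  0.02088908, -0.12514899],
       [ 0.12491668, -0.01208316, -0.99209365]]), 't': array([-0.05551524,  0.60299657,  1.43550141])}
side {'fx': 565.573849891536, 'fy': 565.573849891536, 'cx': 311.69840192570655, 'cy': 229.01174627188306, 'k1': -0.031352317301611525, 'R': array([[-0.94504042, -0.32618892,  0.022347  ],
       [-0.23162109,  0.61968181, -0.74989741],
       [ 0.2307602 , -0.7138594 , -0.66117659]]), 't': array([0.50859041, 0.28357827, 1.25602419])}
```

View pics/top0.png

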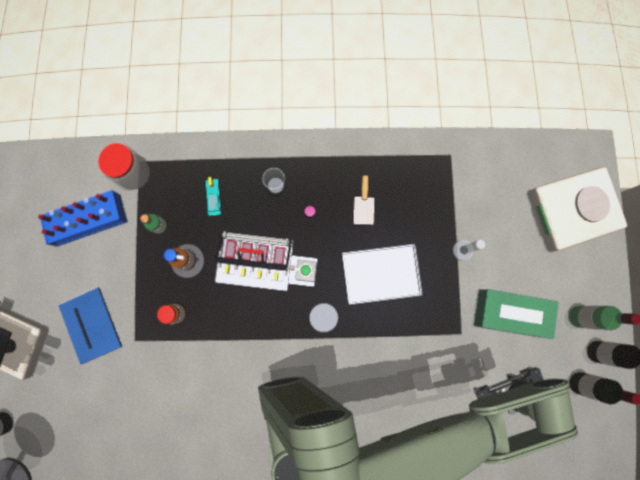

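View pics/side0.png

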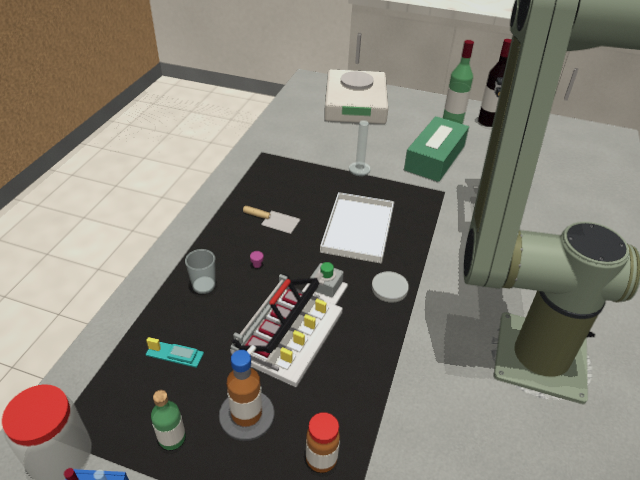

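Top: rack around (254,262), with four yellow tabs at (227..276, 268..277), red handle about (250,252), green latch (306,270), blue cap (172,255), tray (382,273). Look-alikes: turquoise plate (213,197) to be left alone; red caps at (170,314) and (116,161); blue box (82,218); blue notebook (90,325); green cork bottle (152,222). My choices are the rack's wine-red plates, the green round button on the grey housing, and the blue cap on the amber bottle next to the rack. Checking these in a close crop.

```bash
cat > h.py <<'E'
import numpy as np, cv2
from scipy.spatial.transform import Rotation as Ro
from bench import arm, eyes
def K(p): return np.array([[p['fx'],0,p['cx']],[0,p['fy'],p['cy']],[0,0,1]]), np.array([p['k1'],0,0,0,0.])
def ray(n,uv,p=None):
    p=p or eyes.camera_params(n); k,d=K(p)
    x=cv2.undistortPoints(np.array(uv,float).reshape(-1,1,2),k,d).reshape(-1,2)
    return -p['R'].T@p['t'], np.c_[x,np.ones(len(x))]@p['R']
def atz(n,uv,z,p=None):
    o,d=ray(n,uv,p); s=(np.asarray(z)-o[2])/d[:,2]; return o+d*np.reshape(s,(-1,1))
def proj(n,X,p=None):
    p=p or eyes.camera_params(n); k,d=K(p)
    return cv2.projectPoints(np.array(X,float).reshape(-1,1,3),cv2.Rodrigues(p['R'])[0],p['t'],k,d)[0].reshape(-1,2)
def two(uvt,uvs):
    o1,d1=ray('top',uvt);o2,d2=ray('side',uvs);d1=d1[0];d2=d2[0]
    s=np.linalg.lstsq(np.c_[d1,-d2],o2-o1,rcond=None)[0]
    a,b=o1+s[0]*d1,o2+s[1]*d2; return (a+b)/2,np.linalg.norm(a-b)
def snap(n,f,box=None,z=1):
    p=eyes.camera_params(n); im=eyes.get_image(n)[:,:,::-1]
    if box: x0,y0,x1,y1=box; im=im[y0:y1,x0:x1]
    cv2.imwrite('pics/'+f,cv2.resize(im,None,fx=z,fy=z,interpolation=cv2.INTER_CUBIC)); return p
E
python3 - <<'E'
from h import *
import cv2
t=cv2.imread('pics/top0.png');s=cv2.imread('pics/side0.png')
cv2.imwrite('pics/c1.png',cv2.resize(t[225:300,155:325],None,fx=4.6,fy=4.6,interpolation=cv2.INTER_CUBIC))
cv2.imwrite('pics/c2.png',cv2.resize(s[255:425,220:360],None,fx=3.5,fy=3.5,interpolation=cv2.INTER_CUBIC))
b=t[230:310,335:430].min(axis=2)>150
c=cv2.findContours(b.astype('uint8'),cv2.RETR_EXTERNAL,cv2.CHAIN_APPROX_NONE)[0]; c=max(c,key=cv2.contourArea)
r=cv2.boxPoints(cv2.minAreaRect(c))+[335,230]; w=atz('top',r,.024); print('tray',r,w,w.mean(0),np.linalg.norm(np.diff(w,axis=0),axis=1))
def blob(im,lo,hi,box):
    x0,y0,x1,y1=box;h=cv2.cvtColor(im[y0:y1,x0:x1],cv2.COLOR_BGR2HSV);m=cv2.inRange(h,lo,hi)
    n,l,st,ce=cv2.connectedComponentsWithStats(m)
    return [(ce[i]+[x0,y0],st[i][4]) for i in range(1,n) if st[i][4]>5]
g=blob(t,(45,120,60),(80,255,255),(290,255,325,285));print('latch',g,atz('top',[g[0][0]],.077))
g2=blob(s,(45,120,60),(80,255,255),(310,255,345,290));print(g2,two(g[0][0],g2[0][0]))
g=blob(t,(100,120,60),(125,255,255),(155,240,195,275));print('cap',g,atz('top',[g[0][0]],.19))
g2=blob(s,(100,120,60),(125,255,255),(225,345,260,380));print(g2,two(g[0][0],g2[0][0]))
y=blob(t,(20,120,100),(35,255,255),(215,255,290,285));print('tabs',y);[print(atz('top',[q[0]],.057)) for q in y]
print(blob(t,(0,150,100),(8,255,255),(215,235,290,262)),blob(s,(0,150,100),(8,255,255),(220,265,350,365)))
E
```

```text
tray [[341.73845577 252.90769196]
 [415.21538544 243.72307587]
 [421.59999847 294.80000305]
 [348.12306976 303.98461914]] [[ 0.56792779 -0.14846569  0.024     ]
 [ 0.5924654  -0.38686881  0.024     ]
 [ 0.42799631 -0.39997897  0.024     ]
 [ 0.40523672 -0.16412462  0.024     ]] [ 0.49840656 -0.27485952  0.024     ] [0.23966256 0.16499078 0.23694994]
latch [(array([305.18867925, 269.56603774]), np.int32(53))] [[ 0.51360235 -0.03138199  0.077     ]]
[(array([326.91558442, 269.21428571]), np.int32(154))] (array([ 0.51324037, -0.03145806,  0.06554856]), np.float64(0.0023108846289528694))
cap [(array([169.35      , 254.42857143]), np.int32(140))] [[0.55675104 0.35516408 0.19      ]]
[(array([240.47567568, 360.5972973 ]), np.int32(370))] (array([0.55570512, 0.35548259, 0.18765817]), np.float64(0.0026677026817673753))
tabs [(array([226.84210526, 268.47368421]), np.int32(19)), (array([243.        , 271.31578947]), np.int32(19)), (array([259.        , 273.70588235]), np.int32(17)), (array([275.8125, 275.8125]), np.int32(16))]
[[0.52325686 0.21324999 0.057     ]]
[[0.51342488 0.16262743 0.057     ]]
[[0.50501487 0.1127315  0.057     ]]
[[0.49742733 0.06048303 0.057     ]]
[(array([250.61016949, 250.72881356]), np.int32(59))] [(array([279.76551724, 291.17931034]), np.int32(145))]
```

View pics/c1.png

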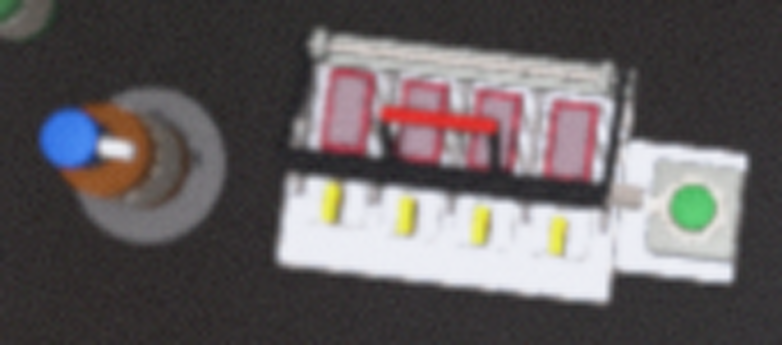

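View pics/c2.png

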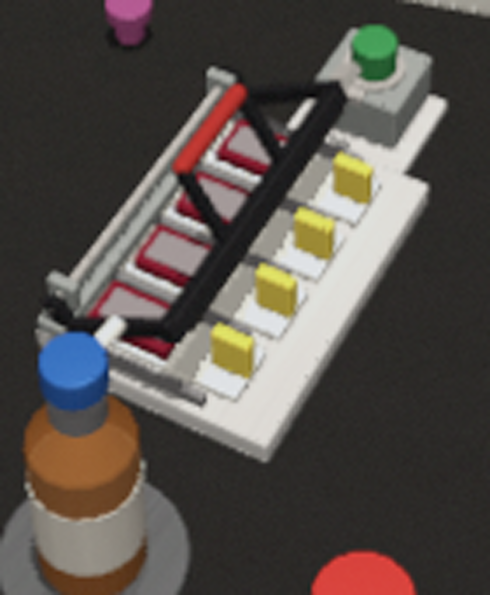

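Crops: c1 shows the bar partly raised (handle at crop 438,120), four wine-red plates in the lanes, green button (692,207) on the housing and blue cap (70,138) on the amber bottle. c2 confirms it from the side. Choices confirmed. Next I move over the rack for a wrist view.

Call:
play_rows(deltas="0 0 -16 -7.8;0 0 -16 -7.8;0 0 -16 -7.8;0 0 -16 -7.8;0 0 -16 -7.8;0 0 -16 -7.8;0 0 -16 -7.8;0 0 -16 -8;0 0 -16 0;0 0 -16 0", hand=50)

```text
t: 1.1
position: [0.1758, -0.5471, 0.3654]
orientation: [-2.398, -2.027, -0.001]
contact_force: [0.4, 0.4, -1.1]
grip_width: 0.532
grip_force: 0.0
```

Call:
play_rows(deltas="33 11 0 0;33 11 0 0;33 11 0 0;33 11 0 0;33 11 0 0;33 11 0 0;33 11 0 0;33 11 0 0;33 11 0 0;33 11 0 0")

```text
t: 2.1
position: [0.3395, -0.2389, 0.365]
orientation: [-2.399, -2.027, -0.0]
contact_force: [0.2, 0.1, 0.7]
grip_width: 0.535
grip_force: 0.0
```

Call:
play_rows(deltas="33 11 0 0;33 11 0 0;33 11 0 0;33 11 0 0;33 11 0 0;33 11 0 0;33 11 0 0;33 11 0 0;33 11 0 0;33 11 0 0")

```text
t: 3.1
position: [0.5029, 0.0681, 0.3649]
orientation: [-2.399, -2.028, 0.001]
contact_force: [0.2, -0.0, 0.5]
grip_width: 0.531
grip_force: 0.0
```

Run:
```python
from h import *
s=arm.state();print(s['t'],s['position'],s['orientation'],s['joint_pos'])
p=snap('wrist','w1.png'); print(p)
np.save('w1.npy',p,allow_pickle=True)
print(two([250.6,250.7],[279.8,291.2]))
```

```text
3.1 [0.50291356 0.06809381 0.36490837] [-2.39879620e+00 -2.02787447e+00  1.20016591e-03] [-3.59972530e-02 -1.53863922e-02  1.46083708e+00 -1.49532540e-04
  1.69703984e+00  1.31178385e-01]
{'fx': 376.30262265457156, 'fy': 376.30262265457156, 'cx': 318.0842293622577, 'cy': 244.85360874875172, 'k1': -0.06492648023533432, 'R': array([[ 0.98622711, -0.16539127, -0.00135043],
       [-0.15938435, -0.95252596,  0.25940492],
       [-0.04418963, -0.25561693, -0.96576771]]), 't': array([-0.4828446 ,  0.07625458,  0.5839298 ])}
(array([0.56913339, 0.1287059 , 0.13145721]), np.float64(0.0002288441124577271))
```

View pics/w1.png

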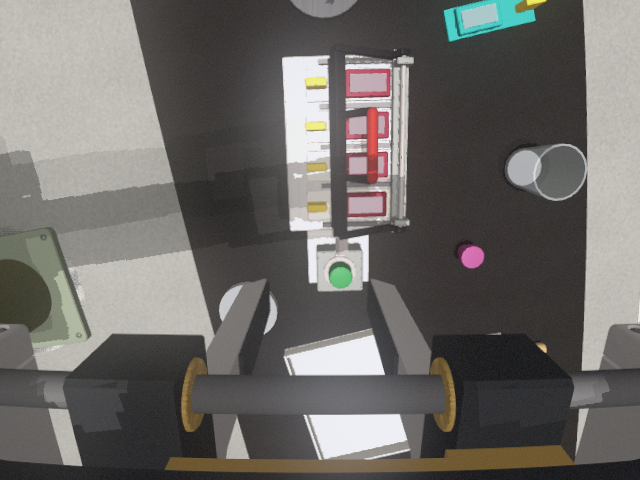

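Wrist: rack front corners at (283,57) and (291,231), button at (341,278), tabs at (316,83) to (317,208), red handle at (373,145). Fitting the rack pose.

```bash
cat >> h.py <<'E'
def mat(x,y,th): 
    c,s=np.cos(th),np.sin(th); return lambda P: np.array(P,float)@np.array([[c,s,0],[-s,c,0],[0,0,1]])+[x,y,0]
def go(xyz,yaw=None):
    """tool-frame needs: twist first, then mm along tool axes at the target yaw (deg of tool x)"""
    s=arm.state(); R=Ro.from_rotvec(s['orientation']).as_matrix(); y0=np.degrees(np.arctan2(R[1,0],R[0,0]))
    y1=y0 if yaw is None else yaw; tw=-((y1-y0+180)%360-180)
    a=np.radians(y1); d=(np.array(xyz)-s['position'])*1000
    print('t%.2f yaw %.2f twist %.2f  tool mm: x %.1f y %.1f z %.1f'%(s['t'],y0,tw,d[0]*np.cos(a)+d[1]*np.sin(a),d[0]*np.sin(a)-d[1]*np.cos(a),-d[2]),'pos',s['position'].round(4),'F',s['contact_force'].round(1))
E
python3 - <<'E'
from h import *
from scipy.optimize import least_squares
p=np.load('w1.npy',allow_pickle=True).item()
im=cv2.imread('pics/w1.png');h=cv2.cvtColor(im,cv2.COLOR_BGR2HSV)
def bl(lo,hi,b):
    x0,y0,x1,y1=b;m=cv2.inRange(h[y0:y1,x0:x1],lo,hi);n,l,s,c=cv2.connectedComponentsWithStats(m);i=1+s[1:,4].argmax();return c[i]+[x0,y0],s[i]
g,_=bl((45,100,80),(80,255,255),(320,255,365,295));print('g',g)
r,st=bl((0,170,120),(8,255,255),(360,100,385,190));print('r',r,st)
rp=[[-.08,.116,.02],[-.08,-.116,.02],[-.011,-.168,.075]]
uv=np.array([[283,57],[291,231],g])
top=np.array([[305.2,269.3],[155+275/4.6,225+265/4.6],[155+608/4.6,225+302/4.6]])
tp=[[-.011,-.168,.075],[-.08,.116,.018],[-.08,-.116,.018]]
def f(q,w=1):
    M=mat(*q); return np.r_[(proj('w',M(rp),p)-uv).ravel(),1*(proj('top',M(tp))-top).ravel()]
q=least_squares(f,[.55,.132,-.167],loss='soft_l1').x; print(q,f(q).round(1))
tabs=[bl((20,100,60),(35,255,255),(300,y-12,330,y+12))[0] for y in (83,127,167,208)]
Mi=lambda X:(np.array(X)-[q[0],q[1],0])@np.array([[np.cos(q[2]),-np.sin(q[2]),0],[np.sin(q[2]),np.cos(q[2]),0],[0,0,1]])
print('tabs rack',Mi(atz('w',tabs,.055,p)).round(4))
print('handle rack',Mi([two([250.6,250.7],[279.8,291.2])[0]]))
for z in (.12,.125,.13,.135):print(z,Mi(atz('w',[r],z,p)))
np.save('rack.npy',q)
E
```

```text
g [340.25668449 276.86898396]Traceback (most recent call last):
  File "<stdin>", line 8, in <module>
  File "<stdin>", line 6, in bl
ValueError: attempt to get argmax of an empty sequence
```

```bash
cat > fit.py <<'E'
from h import *
from scipy.optimize import least_squares
p=np.load('w1.npy',allow_pickle=True).item()
im=cv2.imread('pics/w1.png');h=cv2.cvtColor(im,cv2.COLOR_BGR2HSV)
def bl(lo,hi,b):
    x0,y0,x1,y1=b;m=cv2.inRange(h[y0:y1,x0:x1],lo,hi);n,l,s,c=cv2.connectedComponentsWithStats(m)
    if n<2: return np.array([(x0+x1)/2,(y0+y1)/2]),0
    i=1+s[1:,4].argmax();return c[i]+[x0,y0],s[i]
g,_=bl((45,100,80),(80,255,255),(320,255,365,295));print('g',g)
r,st=bl((0,190,90),(8,255,255),(366,100,381,190));print('r',r,st)
rp=[[-.08,.116,.02],[-.08,-.116,.02],[-.011,-.168,.075]]
uv=np.array([[283,57],[291,231],g])
top=np.array([[305.2,269.3],[155+275/4.6,225+265/4.6],[155+608/4.6,225+302/4.6]])
tp=[[-.011,-.168,.075],[-.08,.116,.018],[-.08,-.116,.018]]
def f(q,w=1):
    M=mat(*q); return np.r_[(proj('w',M(rp),p)-uv).ravel(),1*(proj('top',M(tp))-top).ravel()]
q=least_squares(f,[.55,.132,-.167],loss='soft_l1').x; print(q,f(q).round(1))
tabs=[bl((20,100,60),(35,255,255),(300,y-12,330,y+12))[0] for y in (83,127,167,208)]
Mi=lambda X:(np.array(X)-[q[0],q[1],0])@np.array([[np.cos(q[2]),-np.sin(q[2]),0],[np.sin(q[2]),np.cos(q[2]),0],[0,0,1]])
print('tabs rack',Mi(atz('w',tabs,.055,p)).round(4))
print('handle rack',Mi([two([250.6,250.7],[279.8,291.2])[0]]))
for z in (.12,.125,.13,.135):print(z,Mi(atz('w',[[373,145]],z,p)))
np.save('rack.npy',q)
E
python3 fit.py
```

```text
g [340.25668449 276.86898396]
r [373.5 145. ] 0
[ 0.54946728  0.13331106 -0.14140543] [-0.5 -0.8 -1.   0.4  0.6  1.   0.  -0.1 -0.  -1.6 -0.6 -0.7]
tabs rack [[-0.0384  0.0782  0.055 ]
 [-0.0393  0.0262  0.055 ]
 [-0.0399 -0.0241  0.055 ]
 [-0.0407 -0.0759  0.055 ]]
handle rack [[ 0.02011885 -0.00178756  0.13145721]]
0.12 [[0.02326506 0.00154467 0.12      ]]
0.125 [[0.02256309 0.00156968 0.125     ]]
0.13 [[0.02186112 0.00159469 0.13      ]]
0.135 [[0.02115915 0.00161971 0.135     ]]
```

Run:
```python
from h import *
go([.570,.130,.112],81.3)
H=mat(.5495,.1333,-.152)
for q in (.525,.42,.315,.21,.105,0): print(q,(H([[.07-.0903*np.cos(.459+q),0,.057+.0903*np.sin(.459+q)]])[0]).round(4))
```

```text
t3.15 yaw 80.66 twist -0.64  tool mm: x 67.0 y 56.1 z 252.3 pos [0.5044 0.0722 0.3643] F [0.6 2.  0.2]
0.525 [0.5693 0.1303 0.1322]
0.42 [0.5618 0.1314 0.1265]
0.315 [0.5549 0.1325 0.1201]
0.21 [0.5487 0.1334 0.113 ]
0.105 [0.5433 0.1343 0.1053]
0 [0.5387 0.135  0.097 ]
```

Call:
play_rows(deltas="13 11 5 -0.6;13 11 5 0;13 11 5 0;13 11 5 0;15 12 5 0;0 0 35 0;0 0 40 0;0 0 40 0;0 0 35 0;0 0 25 0")

```text
t: 4.15
position: [0.5664, 0.1236, 0.1618]
orientation: [-2.386, -2.039, 0.007]
contact_force: [-0.4, 0.8, 0.1]
grip_width: 0.53
grip_force: 0.0
```

Run:
```python
from h import *
go([.570,.130,.112],81.3)
p=snap('wrist','w2.png',(180,20,520,300),2)
```

```text
t4.15 yaw 81.01 twist -0.29  tool mm: x 6.9 y 2.6 z 49.8 pos [0.5664 0.1236 0.1618] F [-0.4  0.8  0.1]
```

View pics/w2.png

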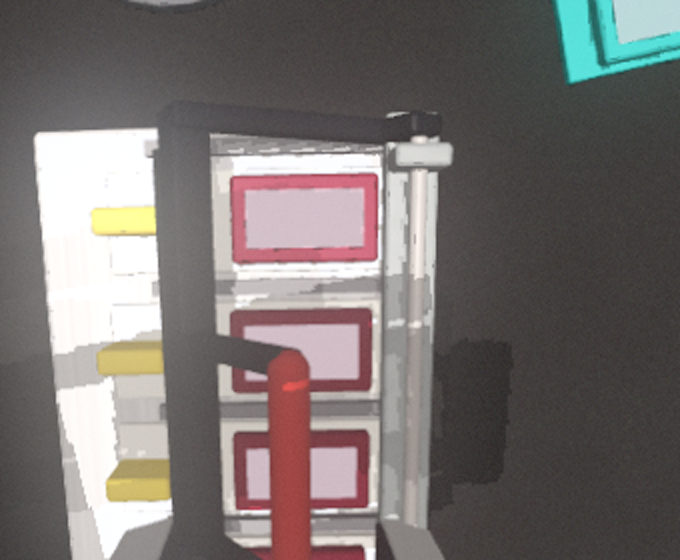

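The handle runs between the fingers (crop 290,450). Lowering onto it.

Call:
play_rows(deltas="4 1 0 0;3 1 10 0;0 0 10 0;0 0 10 0;0 0 10 0;0 0 8 0;0 0 2 0;0 0 0 0;0 0 0 0;0 0 0 0")

```text
t: 5.2
position: [0.5722, 0.1306, 0.116]
orientation: [2.388, 2.04, 0.001]
contact_force: [0.1, -1.0, 0.7]
grip_width: 0.533
grip_force: 0.0
```

Call:
play_rows(deltas="0 0 0 0;0 0 0 0;0 0 0 0;0 0 0 0;0 0 0 0;0 0 0 0;0 0 0 0;0 0 0 0;0 0 0 0;0 0 0 0", hand=0, squeeze=15)

```text
t: 6.2
position: [0.5714, 0.1306, 0.1154]
orientation: [-2.388, -2.04, 0.001]
contact_force: [-4.2, -1.2, 2.4]
grip_width: 0.116
grip_force: 15.0
```

Run:
```python
from h import *
go([.5387,.135,.078])
print(arm.state()['grip_width'])
```

```text
t6.20 yaw 81.01 twist -0.00  tool mm: x -0.8 y -32.9 z 37.4 pos [0.5714 0.1306 0.1154] F [-4.2 -1.2  2.4]
0.11635272591629889
```

Call:
play_rows(deltas="0 -4.5 2.5 0;0 -4 3 0;0 -3.8 3.1 0;0 -3.5 3.3 0;0 -3.3 3.5 0;0 -3 3.6 0;0 -2.8 3.8 0;0 -2.6 3.9 0;0 -2.4 4.1 0;0 -2.2 4.2 0")

```text
t: 7.2
position: [0.5398, 0.1357, 0.0801]
orientation: [-2.389, -2.04, -0.0]
contact_force: [1.8, -0.6, 0.5]
grip_width: 0.123
grip_force: 15.0
```

Call:
play_rows(deltas="0 0 1 0;0 0 1 0;0 0 1 0;0 0 0 0;0 0 0 0;0 0 0 0;0 0 0 0;0 0 0 0;0 0 0 0;0 0 0 0")

```text
t: 8.2
position: [0.539, 0.1358, 0.0782]
orientation: [-2.387, -2.039, 0.003]
contact_force: [-3.4, -0.4, 8.9]
grip_width: 0.119
grip_force: 15.0
```

Call:
play_rows(deltas="0 0 0 0;0 0 0 0;0 0 0 0;0 0 -5 0;0 0 -15 0;0 0 -20 0;0 0 -20 0;0 0 -20 0;-10 0 -10 0;-30 0 0 0", hand=45)

```text
t: 9.2
position: [0.5356, 0.0968, 0.1706]
orientation: [2.383, 2.042, 0.007]
contact_force: [0.3, -0.1, -0.1]
grip_width: 0.48
grip_force: 0.0
```

Call:
play_rows(deltas="-32 0 0 0;-32 0 0 0;-32 0 0 0;-32 0 0 0;0 0 0 0;0 0 0 0;0 0 0 0;0 0 0 0;0 0 0 0;0 0 0 0", hand=0)

```text
t: 10.2
position: [0.5138, -0.0297, 0.1674]
orientation: [-2.387, -2.042, 0.0]
contact_force: [-0.7, -1.2, 0.5]
grip_width: 0.008
grip_force: 0.0
```

Run:
```python
from h import *
go([.5133,-.0313,.077])
p=snap('side','s2.png',(220,235,360,405),3.5)
```

```text
t10.20 yaw 81.09 twist -0.00  tool mm: x -1.7 y -0.3 z 90.4 pos [ 0.5138 -0.0297  0.1674] F [-0.7 -1.2  0.5]
```

View pics/s2.png

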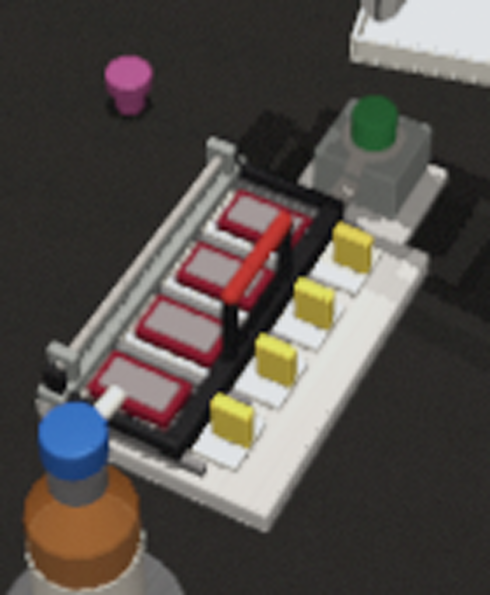

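The bar is fully down between tabs and blocks (crop 240,330), and the button (373,122) is up. Pressing.

Call:
play_rows(deltas="-2 0 15 0;0 0 25 0;0 0 25 0;0 0 15 0;0 0 5 0;0 0 5 0;0 0 5 0;0 0 5 0;0 0 5 0;0 0 5 0")

```text
t: 11.25
position: [0.5139, -0.0323, 0.0577]
orientation: [2.388, 2.04, 0.001]
contact_force: [-2.4, 1.1, 3.6]
grip_width: 0.006
grip_force: 1.9
```

Call:
play_rows(deltas="0 0 2 0;0 0 1 0;0 0 1 0;0 0 1 0;0 0 0 0;0 0 0 0;0 0 0 0;0 0 0 0;0 0 0 0;0 0 0 0")

```text
t: 12.25
position: [0.5141, -0.0324, 0.0564]
orientation: [2.388, 2.041, 0.0]
contact_force: [-10.2, 3.1, 27.0]
grip_width: 0.004
grip_force: 13.4
```

Call:
play_rows(deltas="0 0 -5 0;0 0 -10 0;0 0 -20 0;0 0 -30 0;0 0 -40 0;0 0 -45 0;0 0 -45 0;0 0 0 0;0 0 0 0;0 0 0 0")

```text
t: 13.25
position: [0.5125, -0.0322, 0.2458]
orientation: [-2.387, -2.039, 0.003]
contact_force: [0.4, 0.1, -1.2]
grip_width: 0.001
grip_force: 0.0
```

Run:
```python
from h import *
s=cv2.cvtColor(eyes.get_image('side'),cv2.COLOR_RGB2HSV)
t=cv2.cvtColor(eyes.get_image('top'),cv2.COLOR_RGB2HSV)
def c(im,b):
    x0,y0,x1,y1=b; m=cv2.inRange(im[y0:y1,x0:x1],(45,100,40),(80,255,255)); ys,xs=np.nonzero(m); return xs.mean()+x0, ys.min()+y0, ys.max()+y0,len(xs)
print('side latch',c(s,(310,255,345,290)))
im0=cv2.cvtColor(cv2.imread('pics/side0.png'),cv2.COLOR_BGR2HSV); print('before',c(im0,(310,255,345,290)))
print([proj('side',[[.5133,-.0313,z]]) for z in (.077,.066)])
go([.556,.3553,.196])
```

```text
side latch (np.float64(326.544), np.int64(265), np.int64(277), 125)
before (np.float64(326.9503105590062), np.int64(262), np.int64(277), 161)
[array([[326.58508889, 265.79571817]]), array([[326.40199961, 269.04421596]])]
t13.35 yaw 81.00 twist -0.00  tool mm: x 389.5 y -17.3 z 49.1 pos [ 0.5122 -0.0321  0.2451] F [-0.2  0.1  0.3]
```

The button now sits 3 px lower, so it is locked. Moving to the cap.

Call:
play_rows(deltas="39 -2 0 0;39 -2 0 0;39 -2 0 0;39 -2 0 0;39 -2 0 0;39 -2 0 0;39 -2 0 0;39 -1 0 0;39 -1 0 0;39 -1 0 0")

```text
t: 14.35
position: [0.5568, 0.3567, 0.2451]
orientation: [-2.388, -2.04, 0.006]
contact_force: [0.9, 0.0, 0.1]
grip_width: 0.001
grip_force: 0.0
```

Call:
play_rows(deltas="0 0 0 0;0 0 0 0;0 0 0 0;0 0 10 0;0 0 10 0;0 0 10 0;0 0 5 0;0 0 5 0;0 0 0 0;0 0 0 0")

```text
t: 15.35
position: [0.5577, 0.3556, 0.2076]
orientation: [2.389, 2.04, 0.001]
contact_force: [-0.7, 0.6, 0.5]
grip_width: 0.005
grip_force: 0.0
```

Run:
```python
from h import *
go([.556,.3553,.196])
```

```text
t15.35 yaw 81.01 twist -0.00  tool mm: x -0.6 y -1.7 z 11.6 pos [0.5577 0.3556 0.2076] F [-0.7  0.6  0.5]
```

Call:
play_rows(deltas="0 -1 6 0;0 0 4 0;0 0 3 0;0 0 3 0;0 0 3 0;0 0 2 0;0 0 1 0;0 0 0.5 0;0 0 0 0;0 0 0 0")

```text
t: 16.35
position: [0.5566, 0.3559, 0.1882]
orientation: [2.388, 2.04, 0.002]
contact_force: [-5.1, -2.7, 12.2]
grip_width: 0.004
grip_force: 6.1
```

Call:
play_rows(deltas="0 0 0 0;0 0 0 0;0 0 0 0;0 0 0 0;0 0 0 0;0 0 0 0;0 0 0 0;0 0 0 0;0 0 0 0;0 0 0 0")

```text
t: 17.35
position: [0.5566, 0.3559, 0.1882]
orientation: [2.388, 2.04, 0.002]
contact_force: [-5.8, -2.7, 12.6]
grip_width: 0.003
grip_force: 6.1
```

Call:
play_rows(deltas="0 0 1 0;0 0 0.5 0;0 0 0 0;0 0 0 0;0 0 0 0;0 0 0 0;0 0 0 0;0 0 0 0;0 0 0 0;0 0 0 0")

```text
t: 18.35
position: [0.5567, 0.3559, 0.1881]
orientation: [2.388, 2.04, 0.003]
contact_force: [-7.2, -3.4, 15.9]
grip_width: 0.004
grip_force: 8.3
```

Call:
play_rows(deltas="0 0 -4 0;0 0 -6 0;0 0 -15 0;0 0 -20 0;0 0 -15 0;-20 0 0 0;-35 2 0 0;-40 2 0 0;-40 2 0 0;-40 2 0 0")

```text
t: 19.35
position: [0.5371, 0.1802, 0.2438]
orientation: [2.388, 2.041, 0.001]
contact_force: [0.1, -1.2, -0.2]
grip_width: 0.003
grip_force: 0.0
```

Call:
play_rows(deltas="-40 2 0 0;-40 2 0 0;-40 2 0 0;-40 2 0 0;-35 2 0 0;-18 1 0 0;0 0 0 0;0 0 0 0;0 0 0 0;0 0 0 0")

```text
t: 20.35
position: [0.5149, -0.0293, 0.2435]
orientation: [-2.387, -2.042, -0.0]
contact_force: [-0.3, -0.4, -0.2]
grip_width: 0.006
grip_force: 0.0
```

Run:
```python
from h import *
go([.5133,-.0313,.066])
s=cv2.cvtColor(eyes.get_image('side'),cv2.COLOR_RGB2HSV)[340:385,220:265]
m=cv2.inRange(s,(100,120,60),(125,255,255)); ys,xs=np.nonzero(m); print('cap side', xs.mean()+220,ys.mean()+340)
```

```text
t20.35 yaw 81.11 twist -0.00  tool mm: x -2.2 y -1.2 z 177.5 pos [ 0.5149 -0.0293  0.2435] F [-0.3 -0.4 -0.2]
cap side 240.5 360.5510752688172
```

Cap bottomed at 16 N and is back up. Next I press the latch to release it.

Call:
play_rows(deltas="-2 -1 20 0;0 0 35 0;0 0 35 0;0 0 35 0;0 0 30 0;0 0 12 0;0 0 4 0;0 0 4 0;0 0 4 0;0 0 4 0")

```text
t: 21.4
position: [0.5151, -0.0325, 0.0621]
orientation: [2.387, 2.039, 0.004]
contact_force: [0.0, 0.7, 2.5]
grip_width: 0.006
grip_force: 1.6
```

Call:
play_rows(deltas="0 0 3 0;0 0 2 0;0 0 2 0;0 0 1 0;0 0 0 0;0 0 0 0;0 0 0 0;0 0 0 0;0 0 0 0;0 0 0 0")

```text
t: 22.4
position: [0.5153, -0.0326, 0.0564]
orientation: [2.387, 2.039, 0.003]
contact_force: [-5.3, 2.8, 21.2]
grip_width: 0.004
grip_force: 11.1
```

Call:
play_rows(deltas="0 0 -5 0;0 0 -15 0;0 0 -30 0;0 0 -30 0;0 0 -30 0;20 0 0 0;40 -1 0 0;40 -1 0 0;40 0 0 0;30 0 0 0")

```text
t: 23.4
position: [0.5375, 0.1378, 0.162]
orientation: [-2.387, -2.041, 0.001]
contact_force: [1.0, 0.3, -0.6]
grip_width: 0.007
grip_force: 0.0
```

Call:
play_rows(deltas="0 0 0 0;0 0 0 0;0 0 0 0;0 0 0 0;0 0 0 0;0 0 0 0;0 0 0 0;0 0 0 0;0 0 0 0;0 0 0 0", hand=45)

```text
t: 24.4
position: [0.538, 0.1359, 0.1625]
orientation: [-2.389, -2.041, -0.0]
contact_force: [-0.3, 0.6, -0.0]
grip_width: 0.478
grip_force: 0.0
```

Run:
```python
from h import *
go([.539,.1354,.078],81.3)
s=cv2.cvtColor(eyes.get_image('side'),cv2.COLOR_RGB2HSV)[255:290,310:345]
m=cv2.inRange(s,(45,100,40),(80,255,255)); ys,xs=np.nonzero(m); print('latch side', ys.min()+255,len(xs))
```

```text
t24.40 yaw 81.01 twist -0.29  tool mm: x -0.3 y 1.0 z 84.5 pos [0.538  0.1359 0.1625] F [-0.3  0.6 -0. ]
latch side 266 51
```

Call:
play_rows(deltas="0 1 20 0;0 0 25 0;0 0 20 0;0 0 12 0;0 0 6 0;0 0 1 0;0 0 0 0;0 0 0 0;0 0 0 0;0 0 0 0")

```text
t: 25.45
position: [0.5395, 0.1358, 0.0791]
orientation: [2.388, 2.04, 0.002]
contact_force: [0.6, 0.9, 0.3]
grip_width: 0.479
grip_force: 0.0
```

Call:
play_rows(deltas="0 0 0 0;0 0 0 0;0 0 0 0;0 0 0 0;0 0 0 0;0 0 0 0;0 0 0 0;0 0 0 0;0 0 -1 0;0 0.5 -1 0", hand=0, squeeze=15)

```text
t: 26.45
position: [0.5396, 0.1356, 0.0796]
orientation: [2.389, 2.04, 0.0]
contact_force: [4.1, 0.5, -7.3]
grip_width: 0.118
grip_force: 15.0
```

Call:
play_rows(deltas="0 0.5 -1 0;0 0.5 -1 0;0 0.5 -1 0;0 0.5 -1 0;0 0.5 -1 0;0 0 0 0;0 0 0 0;0 0 0 0;0 0 0 0;0 0 0 0")

```text
t: 27.45
position: [0.5426, 0.1352, 0.0856]
orientation: [2.388, 2.04, 0.002]
contact_force: [4.5, 0.6, -8.8]
grip_width: 0.121
grip_force: 15.0
```

Run:
```python
from h import *
go([.5387,.135,.078])
H=mat(.5495,.1333,-.152); P=lambda q:np.array([.07-.0903*np.cos(.459+q),.057+.0903*np.sin(.459+q)])*1000
z0=arm.state()['position'][2]*1000+19
q0=np.arcsin((z0-57)/90.3)-.459; print('q0',q0)
qs=np.linspace(q0,1.40,21); print(np.diff([P(q) for q in qs],axis=0).round(1).tolist(), P(q0),P(1.4),H([[P(q0)[0]/1000,0,0]]))
```

```text
t27.45 yaw 81.00 twist -0.00  tool mm: x -0.8 y -3.8 z 7.6 pos [0.5426 0.1352 0.0856] F [ 4.5  0.6 -8.8]
q0 0.09573650454677113
[[3.3, 4.9], [3.6, 4.7], [3.9, 4.4], [4.2, 4.2], [4.4, 3.9], [4.7, 3.6], [4.9, 3.3], [5.1, 3.0], [5.3, 2.6], [5.4, 2.3], [5.6, 1.9], [5.7, 1.5], [5.8, 1.2], [5.8, 0.8], [5.9, 0.4], [5.9, 0.0], [5.9, -0.4], [5.8, -0.7], [5.8, -1.1], [5.7, -1.5]] [ -6.75854499 104.56275613] [ 95.66600923 143.57566615] [[0.54281938 0.13432335 0.        ]]
```

Call:
play_rows(deltas="0 3.3 -4.9 0;0 3.6 -4.7 0;0 3.9 -4.4 0;0 4.2 -4.2 0;0 4.4 -3.9 0;0 4.7 -3.6 0;0 4.9 -3.3 0;0 5.1 -3 0;0 5.3 -2.6 0;0 5.4 -2.3 0")

```text
t: 28.45
position: [0.584, 0.1292, 0.1249]
orientation: [-2.385, -2.039, 0.005]
contact_force: [-8.3, 3.1, 7.0]
grip_width: 0.119
grip_force: 15.0
```

Call:
play_rows(deltas="0 5.6 -1.9 0;0 5.7 -1.5 0;0 5.8 -1.2 0;0 5.8 -0.8 0;0 5.9 -0.4 0;0 5.9 0 0;0 5.9 0.4 0;0 5.8 0.7 0;0 5.8 1.1 0;0 3 0.8 0")

```text
t: 29.45
position: [0.6426, 0.12, 0.1269]
orientation: [2.388, 2.04, 0.005]
contact_force: [-2.4, 2.3, 5.8]
grip_width: 0.123
grip_force: 15.0
```

Run:
```python
from h import *
go([.5387,.135,.078]); s=arm.state(); print(s['grip_width'])
H=mat(.5495,.1333,-.152);
d=s['position']-H([[.07,0,.038]])[0]; print('q',np.arctan2(d[2],-(d[0]*np.cos(.152)-d[1]*np.sin(.152)))-.459,np.linalg.norm(d))
```

```text
t29.45 yaw 81.01 twist -0.00  tool mm: x -1.5 y -104.9 z 48.9 pos [0.6426 0.12   0.1269] F [-2.4  2.3  5.8]
0.12305993377445759
q 1.3756194899567973 0.09209878688132261
```

Call:
play_rows(deltas="0 0 0 0;0 0 0 0;0 0 0 0;0 0 0 0;0 0 -5 0;0 0 -15 0;0 0 -25 0;0 0 -30 0;0 0 -30 0;0 0 -30 0", hand=40)

```text
t: 30.45
position: [0.641, 0.1196, 0.2631]
orientation: [2.388, 2.04, 0.002]
contact_force: [-0.0, 0.4, 0.8]
grip_width: 0.428
grip_force: 0.0
```

Call:
play_rows(deltas="0 -20 0 0;0 -35 0 0;0 -35 0 0;0 -40 0 0;0 -40 0 0;0 -40 0 0;0 -30 0 0;0 0 0 -8.5;0 0 0 -8.5;0 0 0 -8.5", hand=25)

```text
t: 31.45
position: [0.4038, 0.1573, 0.262]
orientation: [1.87, 2.522, 0.004]
contact_force: [0.3, -0.8, -0.3]
grip_width: 0.266
grip_force: 0.0
```

Call:
play_rows(deltas="0 0 0 -8.5;0 0 0 -8.5;0 0 0 -8.5;0 0 0 -8.5;0 0 0 -8.5;0 0 0 -8.5;0 0 0 -8.5;0 0 0 -5.3;0 0 0 0;0 0 0 0")

```text
t: 32.45
position: [0.404, 0.1572, 0.2612]
orientation: [0.241, 3.131, 0.001]
contact_force: [-0.9, 0.1, 0.8]
grip_width: 0.263
grip_force: 0.0
```

```bash
cat >> h.py <<'E'
RK=mat(.5495,.1333,-.152)
def traypose():
    im=eyes.get_image('top')[:,:,::-1].copy(); b=im.copy()
    m=(im[225:325,320:452].min(axis=2)>100).astype('uint8')
    c=max(cv2.findContours(m,cv2.RETR_EXTERNAL,cv2.CHAIN_APPROX_NONE)[0],key=cv2.contourArea).reshape(-1,2)+[320,225]
    w=atz('top',c,.024)[:,:2].astype('float32')*1000; r=cv2.minAreaRect(w); (cx,cy),(a,bb),an=r
    e=an if a<bb else an-90   # direction of the short side (tray x)
    e=(e+90)%180-90
    print('tray',round(cx,1),round(cy,1),'size',round(a,1),round(bb,1),'yaw deg',round(e,2)); return cx/1000,cy/1000,np.radians(e)
E
python3 - <<'E'
from h import *
s=arm.state();print(s['joint_pos'])
traypose()
p=snap('wrist','w3.png')
np.save('w3.npy',p,allow_pickle=True)
go(RK([[-.0395,-.078,.031]])[0],171.3)
E
```

```text
[ 1.70907345e-01 -1.48538135e-01  1.79105501e+00 -2.56348019e-05
  1.49724974e+00 -1.24622135e+00]
tray 498.6 -274.2 size 169.2 241.0 yaw deg 5.66
t32.55 yaw 171.23 twist -0.07  tool mm: x -108.1 y -79.6 z 229.7 pos [0.4038 0.1572 0.2607] F [-0.5 -0.6  0.8]
```

View pics/w3.png

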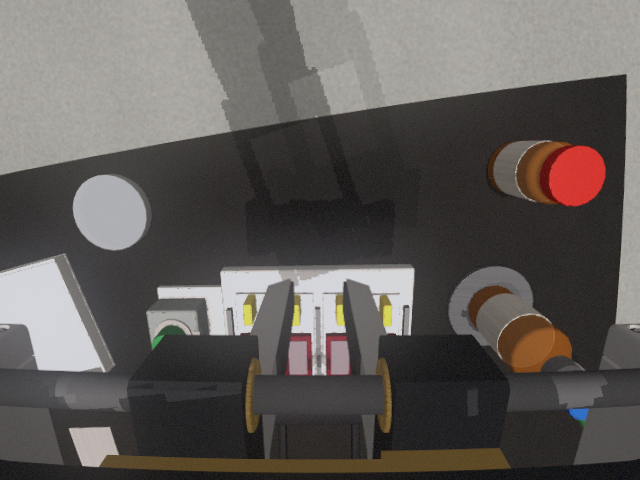

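Wrist: yellow tabs at about (249,311), (295,311), (341,311) and (387,311). The latch is on the left (d side) and the bar is raised out of the way. Measuring tab positions.

Run:
```python
from h import *
p=np.load('w3.npy',allow_pickle=True).item()
h=cv2.cvtColor(cv2.imread('pics/w3.png'),cv2.COLOR_BGR2HSV)
th=-.152;R=np.array([[np.cos(th),-np.sin(th)],[np.sin(th),np.cos(th)]])
m=cv2.inRange(h[285:335,235:400],(20,110,60),(35,255,255));n,l,s,c=cv2.connectedComponentsWithStats(m)
for i in range(1,n):
    if s[i,4]>40:
        x,y,w,hh,a=s[i]; 
        for (u,v,z) in ((x+w/2,y,.057),):
            W=atz('w',[[u+235,v+285]],z,p)[0]; print(s[i],c[i]+[235,285],'top front',(W[:2]-[.5495,.1333])@R)
for y in (-.078,-.026,.026,.078): print(proj('w',RK([[-.0395-.013,y,.057]]),p))
```

```text
[  8  11  11  29 229] [247.7510917  311.09606987] top front [-0.06337124 -0.07511155]
[ 57  11   8  30 167] [296.11976048 312.20958084] top front [-0.06346556 -0.02298168]
[101  10   9  30 195] [339.45128205 310.96923077] top front [-0.06461781  0.02569252]
[145  11  12  30 294] [385.49319728 310.44897959] top front [-0.06329846  0.07565181]
[[246.40587341 305.12391221]]
[[293.42910371 305.22735499]]
[[340.60053624 305.20682126]]
[[387.62972796 305.06248482]]
```

Run:
```python
from h import *
p=np.load('w3.npy',allow_pickle=True).item()
h=cv2.cvtColor(cv2.imread('pics/w3.png'),cv2.COLOR_BGR2HSV)
m=cv2.inRange(h[285:350,235:400],(20,110,60),(35,255,255));n,l,s,c=cv2.connectedComponentsWithStats(m)
print([(s[i][1]+285,s[i][1]+s[i][3]+285) for i in range(1,n) if s[i,4]>40])
for x,z in((-.0525,.026),(-.0525,.057),(-.0265,.057)): print(proj('w',RK([[x,-.078,z],[x,.078,z]]),p)[:,1])
```

```text
[(np.int32(296), np.int32(325)), (np.int32(296), np.int32(326)), (np.int32(295), np.int32(325)), (np.int32(296), np.int32(326))]
[294.29822695 294.24022749]
[305.12391221 305.06248482]
[326.40920567 326.34924629]
```

Call:
play_rows(deltas="-18 -13 0 0;-18 -13 10 0;-18 -13 15 0;-18 -13 15 0;-18 -13 15 0;-18 -14 15 0;0 0 20 0;0 0 30 0;0 0 30 0;0 0 20 0")

```text
t: 33.55
position: [0.4974, 0.0626, 0.0881]
orientation: [-0.24, -3.13, 0.0]
contact_force: [-0.4, -0.4, -0.1]
grip_width: 0.269
grip_force: 0.0
```

Run:
```python
from h import *
go(RK([[-.0395,-.078,.031]])[0],171.3)
```

```text
t33.55 yaw 171.23 twist -0.07  tool mm: x -1.3 y -0.2 z 57.1 pos [0.4974 0.0626 0.0881] F [-0.4 -0.4 -0.1]
```

Call:
play_rows(deltas="-1 0 15 0;0 0 15 0;0 0 12 0;0 0 8 0;0 0 3 0;0 0 0 0;0 0 0 0;0 0 0 0;0 0 0 0;0 0 0 0")

```text
t: 34.55
position: [0.4998, 0.0625, 0.0376]
orientation: [0.238, 3.132, 0.0]
contact_force: [-0.2, -0.6, -0.5]
grip_width: 0.265
grip_force: 0.0
```

Call:
play_rows(deltas="0 0 0 0;0 0 0 0;0 0 0 0;0 0 0 0;0 0 0 0;0 0 0 0;0 0 0 0;0 0 0 0;0 0 0 0;0 0 0 0", hand=0, squeeze=45)

```text
t: 35.55
position: [0.4995, 0.0626, 0.0372]
orientation: [0.238, 3.133, 0.0]
contact_force: [-0.5, -0.5, 1.1]
grip_width: 0.103
grip_force: 45.0
```

Grip is on the very top of the tab, so I re-grip 6 mm lower.

Call:
play_rows(deltas="0 0 0 0;0 0 0 0;0 0 0 0;0 0 0 0;0 0 2 0;0 0 2 0;0 0 2 0;0 0 0.5 0;0 0 0 0;0 0 0 0", hand=25)

```text
t: 36.55
position: [0.4995, 0.0626, 0.0306]
orientation: [-0.238, -3.133, 0.0]
contact_force: [-0.5, -0.2, -0.1]
grip_width: 0.265
grip_force: 0.0
```

Call:
play_rows(deltas="0 0 0 0;0 0 0 0;0 0 0 0;0 0 0 0;0 0 0 0;0 0 0 0;0 0 0 0;0 0 0 0;0 0 0 0;0 0 0 0", hand=0, squeeze=45)

```text
t: 37.55
position: [0.4996, 0.0626, 0.0307]
orientation: [0.238, 3.132, -0.0]
contact_force: [0.8, 0.4, 0.7]
grip_width: 0.104
grip_force: 45.0
```

Call:
play_rows(deltas="5 0 0 0;10 0 0 0;15 0 0 0;15 0 0 0;15 0 0 0;15 0 0 0;12 0 0 0;8 0 0 0;0 0 0 0;0 0 0 0")

```text
t: 38.55
position: [0.4049, 0.077, 0.0307]
orientation: [-0.238, -3.131, -0.0]
contact_force: [-1.7, -0.1, 2.5]
grip_width: 0.103
grip_force: 45.0
```

Run:
```python
from h import *
go([.5,0,.15],185.7);print(arm.state()['grip_width'])
```

```text
t38.55 yaw 171.31 twist -14.39  tool mm: x -87.0 y -86.1 z -119.3 pos [0.4049 0.077  0.0307] F [-1.7 -0.1  2.5]
0.10329701469137086
```

Call:
play_rows(deltas="0 0 -8 0;0 0 -15 0;0 0 -25 0;0 0 -30 0;0 0 -30 0;0 0 -20 -3.6;0 20 0 -3.6;0 40 0 -3.6;0 40 0 -3.6;0 40 0 0")

```text
t: 39.55
position: [0.4035, 0.2179, 0.1591]
orientation: [-0.156, 3.137, 0.0]
contact_force: [0.3, 0.1, -0.4]
grip_width: 0.106
grip_force: 45.0
```

Run:
```python
from h import *
T=traypose(); print(arm.state()['grip_width'])
go(mat(*T)([[-.047,-.081,.017]])[0],180+np.degrees(T[2]))
```

```text
tray 498.7 -274.3 size 169.4 241.1 yaw deg 5.83
0.10505448953847739
t39.60 yaw -174.13 twist 0.05  tool mm: x 1.7 y -585.8 z 142.2 pos [0.4023 0.2233 0.1592] F [-0.4  2.3 -0.1]
```

Call:
play_rows(deltas="0 -25 0 0;0 -45 0 0;0 -45 0 0;0 -45 0 0;0 -45 0 0;0 -45 0 0;0 -45 0 0;0 -45 0 0;0 -45 0 0;0 -45 0 0")

```text
t: 40.6
position: [0.4455, -0.2136, 0.1588]
orientation: [-0.155, 3.138, 0.0]
contact_force: [0.9, 0.1, -0.7]
grip_width: 0.103
grip_force: 45.0
```

Call:
play_rows(deltas="0 -45 0 0;0 -45 0 0;0 -40 0 0;0 -20 10 0;2 -5 20 0;0 0 25 0;0 0 20 0;0 0 15 0;0 0 0 0;0 0 0 0")

```text
t: 41.6
position: [0.4593, -0.3659, 0.0689]
orientation: [-0.156, 3.138, -0.0]
contact_force: [1.5, 0.2, -0.9]
grip_width: 0.104
grip_force: 45.0
```

Run:
```python
from h import *
T=(.4986,-.2743,np.radians(5.75)); print(arm.state()['grip_width'])
go(mat(*T)([[-.047,-.081,.016]])[0],180+np.degrees(T[2]))
p=snap('wrist','w4.png');
```

```text
0.10409162099732493
t41.60 yaw -174.29 twist -0.04  tool mm: x -1.3 y 6.2 z 52.9 pos [ 0.4593 -0.3659  0.0689] F [ 1.5  0.2 -0.9]
```

View pics/w4.png

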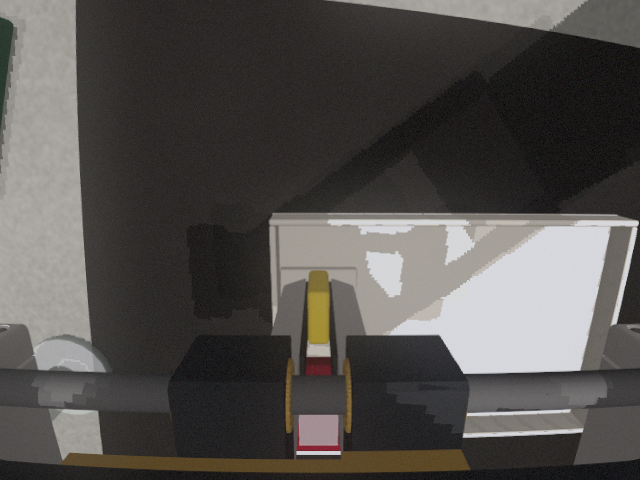

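The plate is held level at the left end of the tray (tab 318,305; tray left wall at column 273). Shift 6 mm and lower.

Call:
play_rows(deltas="0 3 8 0;-1 3 12 0;0 0 12 0;0 0 10 0;0 0 5 0;0 0 2 0;0 0 1.5 0;0 0 1 0;0 0 0 0;0 0 0 0")

```text
t: 42.65
position: [0.4598, -0.3599, 0.0175]
orientation: [-0.156, 3.137, -0.001]
contact_force: [-0.7, 0.6, -0.5]
grip_width: 0.105
grip_force: 45.0
```

Run:
```python
from h import *
T=(.4986,-.2743,np.radians(5.75)); print(arm.state()['grip_width'])
go(mat(*T)([[-.047,-.081,.016]])[0],180+np.degrees(T[2]))
```

```text
0.10463755964522987
t42.65 yaw -174.30 twist -0.05  tool mm: x -0.2 y 0.3 z 1.5 pos [ 0.4598 -0.3599  0.0175] F [-0.7  0.6 -0.5]
```

Call:
play_rows(deltas="0 0 1 0;0 0 1 0;0 0 0 0;0 0 0 0;0 0 0 0;0 0 0 0;0 0 0 0;0 0 0 0;0 0 0 0;0 0 0 0")

```text
t: 43.65
position: [0.4596, -0.3596, 0.0151]
orientation: [0.156, -3.138, -0.0]
contact_force: [-0.2, -0.2, -1.2]
grip_width: 0.106
grip_force: 45.0
```

Call:
play_rows(deltas="0 0 0 0;0 0 0 0;0 0 0 0;0 0 0 0;0 0 -5 0;0 0 -15 0;0 0 -25 0;0 0 -30 0;0 0 -35 0;0 20 -30 0", hand=22)

```text
t: 44.65
position: [0.4584, -0.3421, 0.1589]
orientation: [-0.153, 3.135, -0.006]
contact_force: [-0.1, -0.3, 0.1]
grip_width: 0.23
grip_force: 0.0
```

Call:
play_rows(deltas="0 40 0 0;0 45 0 0;0 45 0 0;0 45 0 0;0 45 0 0;0 45 0 0;0 45 0 3.6;0 45 0 3.6;0 45 0 3.6;0 30 0 3.6")

```text
t: 45.65
position: [0.4288, 0.0912, 0.1567]
orientation: [0.239, 3.13, 0.001]
contact_force: [0.5, -0.6, 0.7]
grip_width: 0.235
grip_force: 0.0
```

Run:
```python
from h import *
print(arm.state()['grip_width'])
go(RK([[-.0395,-.026,.031]])[0],171.3)
traypose(); snap('top','t3.png',(190,210,440,320),3.1)
```

```text
0.23470848873723035
t45.65 yaw 171.27 twist -0.03  tool mm: x -73.5 y 33.9 z 125.7 pos [0.4288 0.0912 0.1567] F [ 0.5 -0.6  0.7]
tray 498.6 -274.2 size 169.2 241.0 yaw deg 5.66
```

View pics/t3.png

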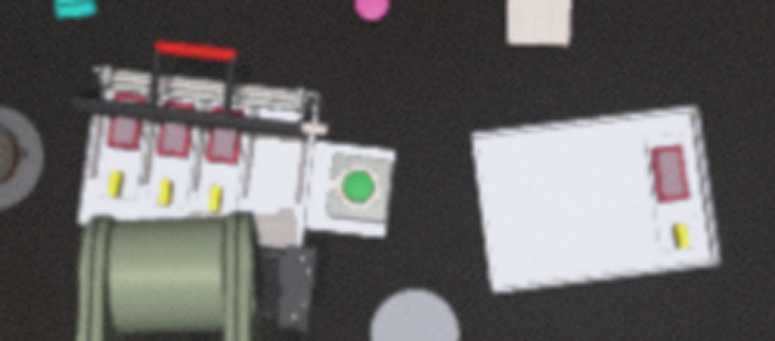

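Plate d lies in the tray's right slot (crop 670,190), and three remain in the rack. Next is c.

Call:
play_rows(deltas="-12 5 0 0;-15 6 0 0;-15 6 0 0;-15 6 5 0;-13 6 15 0;-4 1 25 0;0 0 25 0;0 0 15 0;0 0 5 0;0 0 0 0")

```text
t: 46.75
position: [0.5069, 0.1059, 0.0647]
orientation: [-0.24, -3.131, 0.0]
contact_force: [0.3, 0.7, -0.6]
grip_width: 0.233
grip_force: 0.0
```

Run:
```python
from h import *
go(RK([[-.0395,-.026,.031]])[0],171.3)
```

```text
t46.75 yaw 171.22 twist -0.08  tool mm: x 1.5 y 7.6 z 33.7 pos [0.5069 0.1059 0.0647] F [ 0.3  0.7 -0.6]
```

Call:
play_rows(deltas="1 4 0 0;0.5 3.6 0 0;0 0 0 0;0 0 8 0;0 0 10 0;0 0 8 0;0 0 5 0;0 0 2.5 0;0 0 0 0;0 0 0 0")

```text
t: 47.75
position: [0.5065, 0.1148, 0.0317]
orientation: [0.238, 3.132, 0.0]
contact_force: [0.0, 0.3, 1.2]
grip_width: 0.234
grip_force: 0.0
```

Call:
play_rows(deltas="0 0 0 0;0 0 0 0;0 0 0 0;0 0 0 0;0 0 0 0;0 0 0 0;0 0 0 0;0 0 0 0;0 0 0 0;0 0 0 0", hand=0, squeeze=45)

```text
t: 48.75
position: [0.5067, 0.1148, 0.032]
orientation: [0.238, 3.132, 0.0]
contact_force: [-0.4, -0.0, 6.0]
grip_width: 0.1
grip_force: 45.0
```

Call:
play_rows(deltas="5 0 0 0;10 0 0 0;15 0 0 0;15 0 0 0;15 0 0 0;15 0 0 0;12 0 0 0;8 0 0 0;0 0 0 0;0 0 0 0")

```text
t: 49.75
position: [0.4106, 0.1295, 0.0318]
orientation: [-0.238, -3.129, -0.0]
contact_force: [-4.3, 0.3, 9.8]
grip_width: 0.101
grip_force: 45.0
```

Call:
play_rows(deltas="0 0 -8 0;0 0 -15 0;0 0 -25 0;0 0 -30 0;0 0 -30 0;0 0 -20 -3.6;0 0 0 -3.6;0 0 0 -3.6;0 0 0 -3.6;0 0 0 0")

```text
t: 50.75
position: [0.4108, 0.129, 0.1587]
orientation: [0.156, -3.134, 0.0]
contact_force: [-0.7, 0.6, -1.2]
grip_width: 0.1
grip_force: 45.0
```

Run:
```python
from h import *
T=traypose(); T=(T[0],T[1],T[2]); print(arm.state()['grip_width'])
go(mat(*T)([[-.047,-.027,.0155]])[0],180+np.degrees(T[2]))
```

```text
tray 498.6 -274.2 size 169.2 241.0 yaw deg 5.66
0.10148812468318318
t50.80 yaw -174.37 twist -0.03  tool mm: x -0.4 y -436.9 z 143.3 pos [0.4111 0.129  0.1588] F [ 0.1  0.3 -0.7]
```

Call:
play_rows(deltas="0 -25 0 0;0 -45 0 0;0 -45 0 0;0 -45 0 0;0 -45 0 0;0 -45 0 0;0 -45 0 0;0 -45 0 0;0 -45 0 0;0 -32 0 0")

```text
t: 51.8
position: [0.4532, -0.2883, 0.159]
orientation: [0.151, -3.137, -0.001]
contact_force: [0.4, 0.6, -1.5]
grip_width: 0.107
grip_force: 45.0
```

Call:
play_rows(deltas="0 -16 0 0;0 -4 10 0;0 0 20 0;0 0 25 0;0 0 20 0;0 0 15 0;0 0 5 0;0 0 0 0;0 0 0 0;0 0 0 0")

```text
t: 52.8
position: [0.4567, -0.3063, 0.066]
orientation: [-0.156, 3.136, -0.003]
contact_force: [0.4, 1.0, -0.8]
grip_width: 0.101
grip_force: 45.0
```

Run:
```python
from h import *
T=(.4986,-.2743,np.radians(5.75)); print(arm.state()['grip_width'])
go(mat(*T)([[-.047,-.027,.0155]])[0],180+np.degrees(T[2]))
snap('wrist','w5.png',(0,160,640,480),1)
```

```text
0.10058061562023089
t52.80 yaw -174.29 twist -0.04  tool mm: x 2.1 y 0.7 z 50.5 pos [ 0.4567 -0.3063  0.066 ] F [ 0.4  1.  -0.8]
```

View pics/w5.png

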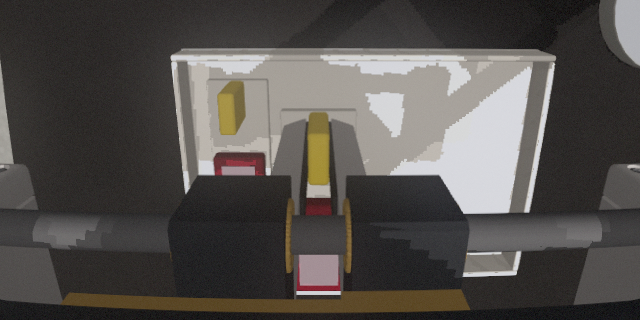

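The first plate sits flat at (238,110) and the held plate is next to it at (318,150), level. Lowering.

Call:
play_rows(deltas="1 0.5 8 0;1 0 12 0;0 0 12 0;0 0 10 0;0 0 4 0;0 0 2 0;0 0 1.5 0;0 0 0.5 0;0 0 0 0;0 0 0 0")

```text
t: 53.85
position: [0.454, -0.3056, 0.016]
orientation: [0.157, -3.138, 0.0]
contact_force: [-2.9, 1.4, 6.8]
grip_width: 0.102
grip_force: 45.0
```

Call:
play_rows(deltas="0 0 0 0;0 0 0 0;0 0 0 0;0 0 0 0;0 0 -5 0;0 0 -15 0;0 0 -25 0;0 0 -30 0;0 0 -35 0;0 20 -30 0", hand=22)

```text
t: 54.85
position: [0.4527, -0.2877, 0.1582]
orientation: [-0.153, 3.135, -0.006]
contact_force: [1.2, 0.3, -0.2]
grip_width: 0.234
grip_force: 0.0
```

Call:
play_rows(deltas="0 40 0 0;0 45 0 0;0 45 0 0;0 45 0 0;0 45 0 0;0 45 0 0;0 45 0 3.6;0 45 0 3.6;0 45 0 3.6;0 30 0 3.6")

```text
t: 55.85
position: [0.423, 0.1455, 0.1562]
orientation: [0.239, 3.13, 0.002]
contact_force: [0.6, -0.8, -0.3]
grip_width: 0.236
grip_force: 0.0
```

Run:
```python
from h import *
traypose()
go(RK([[-.0395,.026,.031]])[0],171.3)
```

```text
tray 498.7 -274.2 size 169.1 241.0 yaw deg 5.66
t55.90 yaw 171.27 twist -0.03  tool mm: x -87.4 y 30.0 z 125.4 pos [0.4235 0.1485 0.1564] F [ 0.2  1.9 -0.7]
```

Call:
play_rows(deltas="-15 6 0 0;-17 6 0 0;-18 6 0 0;-17 6 5 0;-14 6 15 0;-5 1 25 0;0 0 25 0;0 0 15 0;0 0 2 0;0 0 0 0")

```text
t: 56.9
position: [0.5131, 0.1603, 0.0683]
orientation: [0.238, 3.132, 0.0]
contact_force: [-0.1, 1.0, 1.7]
grip_width: 0.233
grip_force: 0.0
```

Run:
```python
from h import *
go(RK([[-.0395,.026,.031]])[0],171.3)
```

```text
t56.90 yaw 171.31 twist 0.01  tool mm: x -0.6 y 4.8 z 37.3 pos [0.5131 0.1603 0.0683] F [-0.1  1.   1.7]
```

Call:
play_rows(deltas="0 3 0 0;-0.5 1.8 0 0;0 0 4 0;0 0 8 0;0 0 10 0;0 0 8 0;0 0 5 0;0 0 2.3 0;0 0 0 0;0 0 0 0")

```text
t: 57.9
position: [0.5143, 0.1652, 0.0305]
orientation: [0.238, 3.132, 0.0]
contact_force: [0.5, 0.3, 0.7]
grip_width: 0.231
grip_force: 0.0
```

Call:
play_rows(deltas="0 0 0 0;0 0 0 0;0 0 0 0;0 0 0 0;0 0 0 0;0 0 0 0;0 0 0 0;0 0 0 0;0 0 0 0;0 0 0 0", hand=0, squeeze=45)

```text
t: 58.9
position: [0.5145, 0.1652, 0.0308]
orientation: [0.238, 3.132, 0.0]
contact_force: [-0.4, -0.3, 5.7]
grip_width: 0.101
grip_force: 45.0
```

Call:
play_rows(deltas="5 0 0 0;10 0 0 0;15 0 0 0;15 0 0 0;15 0 0 0;15 0 0 0;12 0 0 0;8 0 0 0;0 0 0 0;0 0 0 0")

```text
t: 59.9
position: [0.4185, 0.1798, 0.0306]
orientation: [-0.238, -3.13, -0.0]
contact_force: [-2.9, -0.0, 10.1]
grip_width: 0.103
grip_force: 45.0
```

Call:
play_rows(deltas="0 0 -8 0;0 0 -15 0;0 0 -25 0;0 0 -30 0;0 0 -30 0;0 0 -20 -3.6;0 0 0 -3.6;0 0 0 -3.6;0 0 0 -3.6;0 0 0 0")

```text
t: 60.9
position: [0.4186, 0.1792, 0.1573]
orientation: [0.156, -3.134, 0.001]
contact_force: [0.2, 0.3, -0.6]
grip_width: 0.102
grip_force: 45.0
```

Run:
```python
from h import *
T=traypose(); print(arm.state()['grip_width'])
go(mat(*T)([[-.047,.027,.0155]])[0],180+np.degrees(T[2]))
```

```text
tray 527.9 -294.8 size 169.2 240.9 yaw deg 5.15
0.10401462920000892
t60.95 yaw -174.37 twist 0.48  tool mm: x -19.1 y -455.0 z 141.9 pos [0.4188 0.1793 0.1574] F [-0.2  0.5 -0.8]
```

The tray got knocked by about 36 mm. I'll check numerically that the placed plates moved with it.

```bash
cat >> h.py <<'E'
def intray():
    T=traypose(); h=cv2.cvtColor(eyes.get_image('top'),cv2.COLOR_RGB2HSV)[225:325,320:452]
    R=np.array([[np.cos(T[2]),-np.sin(T[2])],[np.sin(T[2]),np.cos(T[2])]])
    for nm,lo,hi,z in(('tab',(20,90,90),(36,255,255),.030),('block',(165,70,60),(180,255,255),.019)):
        n,l,s,c=cv2.connectedComponentsWithStats(cv2.inRange(h,lo,hi))
        for i in range(1,n):
            if s[i,4]>4: print(nm,((atz('top',[c[i]+[320,225]],z)[0,:2]-T[:2])@R*1000).round(1),s[i,4])
    return T
E
python3 - <<'E'
from h import *
intray()
E
```

```text
tray 527.9 -294.7 size 169.2 241.1 yaw deg 5.15
tab [-49.5 -82. ] 25
tab [-47.7 -28.1] 22
block [ 16.9 -79.4] 86
block [ 17.9 -26. ] 78
```

Call:
play_rows(deltas="0 -25 0 0;0 -45 0 0;0 -45 0 0;-2 -45 0 0;-2 -45 0 0;-3 -45 0 0;-3 -45 0 0;-3 -45 0 0;-3 -45 0 0;-3 -40 0 0")

```text
t: 62.05
position: [0.481, -0.2436, 0.158]
orientation: [0.153, -3.137, -0.001]
contact_force: [0.8, 0.3, -0.1]
grip_width: 0.102
grip_force: 45.0
```

Call:
play_rows(deltas="0 -20 0 0.5;0 -10 10 0;0 0 20 0;0 0 25 0;0 0 20 0;0 0 15 0;0 0 2 0;0 0 0 0;0 0 0 0;0 0 0 0")

```text
t: 63.05
position: [0.4852, -0.272, 0.0677]
orientation: [-0.143, 3.136, -0.003]
contact_force: [0.5, 0.8, -1.8]
grip_width: 0.101
grip_force: 45.0
```

Run:
```python
from h import *
T=(.5279,-.2948,np.radians(5.3)); print(arm.state()['grip_width'])
go(mat(*T)([[-.047,.027,.0155]])[0],180+np.degrees(T[2]))
snap('wrist','w6.png',(0,160,640,480),1)
```

```text
0.10140989986157664
t63.05 yaw -174.78 twist -0.08  tool mm: x 6.6 y 0.3 z 52.2 pos [ 0.4852 -0.272   0.0677] F [ 0.5  0.8 -1.8]
```

View pics/w6.png

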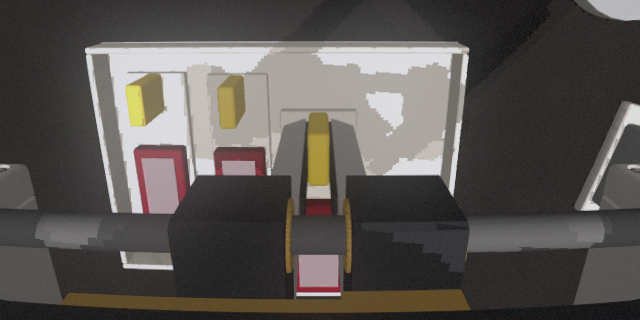

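Two plates are flat at (145,100) and (232,100). The third is over its slot at (318,150), so I lower it.

Call:
play_rows(deltas="3 0 5 0;3 0 12 0;0 0 12 0;0 0 12 0;0 0 5 0;0 0 2 0;0 0 1.5 0;0 0 1 0;0 0 0.5 0;0 0 0 0")

```text
t: 64.1
position: [0.4785, -0.2721, 0.0157]
orientation: [-0.143, 3.138, -0.001]
contact_force: [-0.2, 0.8, -0.9]
grip_width: 0.108
grip_force: 45.0
```

Call:
play_rows(deltas="0 0 0 0;0 0 0 0;0 0 0 0;0 0 0 0;0 0 -5 0;0 0 -15 0;0 0 -25 0;0 0 -30 0;0 0 -35 0;10 20 -30 0", hand=22)

```text
t: 65.1
position: [0.4681, -0.2551, 0.1591]
orientation: [-0.14, 3.134, -0.006]
contact_force: [0.2, -0.6, -0.2]
grip_width: 0.233
grip_force: 0.0
```

Call:
play_rows(deltas="10 40 0 0;5 45 0 0;5 45 0 0;0 45 0 0;0 45 0 0;0 45 0 0;0 45 0 3.5;0 45 0 3.5;0 45 0 3.5;0 30 0 3.4")

```text
t: 66.1
position: [0.4211, 0.1766, 0.157]
orientation: [0.238, 3.13, 0.002]
contact_force: [1.2, 0.1, -0.3]
grip_width: 0.235
grip_force: 0.0
```

Run:
```python
from h import *
intray()
go(RK([[-.0395,.078,.031]])[0],171.3)
```

```text
tray 527.9 -294.9 size 169.2 240.8 yaw deg 5.16
tab [-49.4 -82.1] 26
tab [-47.7 -27.9] 22
tab [-47.5  26.5] 22
block [ 16.9 -79.4] 91
block [ 17.  -25.8] 83
block [16.8 27.3] 84
t66.20 yaw 171.57 twist 0.27  tool mm: x -93.6 y 54.2 z 125.9 pos [0.4216 0.177  0.1569] F [-0.1  0.2 -0.2]
```

Call:
play_rows(deltas="-15 9 0 0;-18 9 0 0;-19 9 0 0;-18 9 5 0;-17 9 15 0;-6 6 25 0;0 1 25 0;0 0 15 0;0 0 3 0;0 0 0 0")

```text
t: 67.2
position: [0.521, 0.2106, 0.0676]
orientation: [-0.239, -3.132, 0.0]
contact_force: [0.0, 0.1, 0.5]
grip_width: 0.231
grip_force: 0.0
```

Run:
```python
from h import *
go(RK([[-.0395,.078,.031]])[0],171.3)
```

```text
t67.20 yaw 171.29 twist -0.01  tool mm: x -0.4 y 5.9 z 36.6 pos [0.521  0.2106 0.0676] F [0.  0.1 0.5]
```

Call:
play_rows(deltas="0 3 0 0;0 2.9 0 0;0 0 4 0;0 0 8 0;0 0 10 0;0 0 8 0;0 0 4.5 0;0 0 2.2 0;0 0 0 0;0 0 0 0")

```text
t: 68.2
position: [0.5222, 0.217, 0.0308]
orientation: [0.238, 3.132, 0.0]
contact_force: [-0.3, 0.3, -0.2]
grip_width: 0.239
grip_force: 0.0
```

Call:
play_rows(deltas="0 0 0 0;0 0 0 0;0 0 0 0;0 0 0 0;0 0 0 0;0 0 0 0;0 0 0 0;0 0 0 0;0 0 0 0;0 0 0 0", hand=0, squeeze=45)

```text
t: 69.2
position: [0.5223, 0.2171, 0.0311]
orientation: [0.238, 3.132, 0.0]
contact_force: [-0.4, 0.8, 5.1]
grip_width: 0.102
grip_force: 45.0
```

Call:
play_rows(deltas="5 0 0 0;10 0 0 0;15 0 0 0;15 0 0 0;15 0 0 0;15 0 0 0;12 0 0 0;8 0 0 0;0 0 0 0;0 0 0 0")

```text
t: 70.2
position: [0.4263, 0.2317, 0.0309]
orientation: [-0.238, -3.129, 0.0]
contact_force: [-3.5, 0.3, 9.4]
grip_width: 0.103
grip_force: 45.0
```

Call:
play_rows(deltas="0 0 -8 0;0 0 -15 0;0 0 -25 0;0 0 -30 0;0 0 -30 0;0 -10 -20 -3.5;0 -20 0 -3.5;0 -10 0 -3.5;0 0 0 -3.4;0 0 0 0")

```text
t: 71.2
position: [0.423, 0.191, 0.1577]
orientation: [0.141, -3.135, 0.0]
contact_force: [0.0, -0.2, -0.5]
grip_width: 0.101
grip_force: 45.0
```

Run:
```python
from h import *
T=traypose(); print(arm.state()['grip_width'])
go(mat(*T)([[-.047,.081,.0155]])[0],180+np.degrees(T[2]))
```

```text
tray 527.9 -294.8 size 169.2 240.9 yaw deg 5.15
0.10083696200923827
t71.25 yaw -174.89 twist -0.04  tool mm: x -13.6 y -412.5 z 142.3 pos [0.4232 0.1913 0.1578] F [ 0.7 -0.1 -0. ]
```

Call:
play_rows(deltas="0 -25 0 0;0 -45 0 0;0 -45 0 0;0 -45 0 0;-2 -45 0 0;-2 -45 0 0;-2 -45 0 0;-2 -45 0 0;-2 -40 0 0;-2 -25 0 0")

```text
t: 72.25
position: [0.4728, -0.2131, 0.1581]
orientation: [0.137, -3.137, -0.001]
contact_force: [0.0, 0.2, -0.6]
grip_width: 0.101
grip_force: 45.0
```

Call:
play_rows(deltas="0 -7 0 0;0 0 10 0;0 0 20 0;0 0 25 0;0 0 20 0;0 0 15 0;0 0 2 0;0 0 0 0;0 0 0 0;0 0 0 0")

```text
t: 73.25
position: [0.4746, -0.2178, 0.0678]
orientation: [-0.143, 3.137, -0.002]
contact_force: [-0.2, -1.2, -0.8]
grip_width: 0.101
grip_force: 45.0
```

Run:
```python
from h import *
T=(.5279,-.2948,np.radians(5.2)); print(arm.state()['grip_width'])
go(mat(*T)([[-.047,.081,.0155]])[0],180+np.degrees(T[2]))
snap('wrist','w7.png',(0,160,640,480),1)
```

```text
0.10064688851973208
t73.25 yaw -174.77 twist 0.03  tool mm: x 0.9 y -0.5 z 52.3 pos [ 0.4746 -0.2178  0.0678] F [-0.2 -1.2 -0.8]
```

View pics/w7.png

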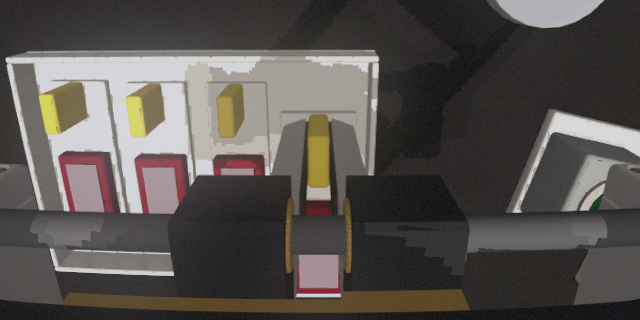

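Three plates are flat in line (63,185,240 columns) and the fourth is over its slot at (318,150). Lower, release and go back to the bar handle.

Call:
play_rows(deltas="1 0 5 0;0 -0.5 12 0;0 0 12 0;0 0 12 0;0 0 5 0;0 0 2 0;0 0 1.5 0;0 0 1 0;0 0 0.5 0;0 0 0 0")

```text
t: 74.3
position: [0.4731, -0.2184, 0.016]
orientation: [-0.143, 3.138, -0.001]
contact_force: [0.1, 0.1, -0.7]
grip_width: 0.106
grip_force: 45.0
```

Call:
play_rows(deltas="0 0 0 0;0 0 0 0;0 0 0 0;0 0 0 0;0 0 -5 0;0 0 -20 0;0 0 -40 0;0 0 -50 0;0 0 -50 0;0 0 -50 0", hand=22)

```text
t: 75.3
position: [0.4724, -0.218, 0.233]
orientation: [-0.143, 3.138, -0.0]
contact_force: [0.1, -0.3, -0.7]
grip_width: 0.235
grip_force: 0.0
```

Call:
play_rows(deltas="0 0 -40 8.5;0 0 0 8.5;0 0 0 8.5;0 0 0 8.5;0 0 0 8.5;0 0 0 8.5;0 0 0 8.5;0 0 0 8.5;0 0 0 8.5;0 0 0 8.5")

```text
t: 76.3
position: [0.4727, -0.2181, 0.271]
orientation: [2.022, 2.404, 0.0]
contact_force: [0.6, -0.1, -0.4]
grip_width: 0.233
grip_force: 0.0
```

Call:
play_rows(deltas="0 0 0 8.5;0 0 0 8.5;0 0 0 2;0 0 0 0;20 0 0 0;45 0 0 0;45 0 0 0;45 0 0 0;45 0 0 0;45 0 0 0", hand=45)

```text
t: 77.3
position: [0.5102, 0.0256, 0.271]
orientation: [2.384, 2.045, 0.001]
contact_force: [-0.1, -0.3, 0.8]
grip_width: 0.48
grip_force: 0.0
```

Run:
```python
from h import *
intray()
go([.6426,.120,.127],81.0)
```

```text
tray 527.9 -294.9 size 169.2 241.0 yaw deg 5.15
tab [-49.4 -82.1] 26
tab [-47.8 -27.7] 23
tab [-47.6  26.5] 22
tab [-47.7  80.3] 21
block [ 17.1 -79.7] 89
block [ 17.3 -25.9] 82
block [16.9 27.7] 85
block [18.3 80.6] 86
t77.40 yaw 81.67 twist 0.67  tool mm: x 110.8 y 116.4 z 144.0 pos [0.5103 0.0287 0.271 ] F [-0.5 -0.5 -0.5]
```

Call:
play_rows(deltas="16 17 0 0.6;16 17 0 0;16 17 0 0;16 17 0 0;16 17 0 0;16 17 0 0;15 15 0 0;0 0 0 0;0 0 0 0;0 0 0 0")

```text
t: 78.4
position: [0.643, 0.1135, 0.2707]
orientation: [-2.396, -2.031, 0.001]
contact_force: [-0.6, -0.3, 0.2]
grip_width: 0.475
grip_force: 0.0
```

Run:
```python
from h import *
go([.6426,.120,.127],81.0)
```

```text
t78.40 yaw 80.57 twist -0.43  tool mm: x 6.4 y -1.4 z 143.7 pos [0.643  0.1135 0.2707] F [-0.6 -0.3  0.2]
```

Call:
play_rows(deltas="3 -1 10 -0.4;3 0 20 0;0 0 25 0;0 0 25 0;0 0 25 0;0 0 20 0;0 0 12 0;0 0 5 0;0 0 1.5 0;0 0 0 0")

```text
t: 79.4
position: [0.6442, 0.1206, 0.1281]
orientation: [2.388, 2.04, 0.002]
contact_force: [-0.0, 0.7, -0.1]
grip_width: 0.48
grip_force: 0.0
```

Call:
play_rows(deltas="0 0 0 0;0 0 0 0;0 0 0 0;0 0 0 0;0 0 0 0;0 0 0 0;0 0 0 0;0 0 0 0;0 0 0 0;0 0 0 0", hand=0, squeeze=15)

```text
t: 80.4
position: [0.6434, 0.1207, 0.1273]
orientation: [-2.388, -2.04, 0.0]
contact_force: [-1.6, 1.2, 2.5]
grip_width: 0.123
grip_force: 15.0
```

Run:
```python
from h import *
go([.6426,.120,.127]); s=arm.state(); print(s['grip_width'])
H=RK; d=s['position']-H([[.07,0,.038]])[0]; q0=np.arctan2(d[2],-(d[0]*np.cos(.152)-d[1]*np.sin(.152)))-.459; print(q0,np.linalg.norm(d))
P=lambda q:np.array([.07-.0903*np.cos(.459+q),.057+.0903*np.sin(.459+q)])*1000
print(np.diff([P(q) for q in np.linspace(q0,0,21)],axis=0).round(1).tolist())
```

```text
t80.40 yaw 81.01 twist -0.00  tool mm: x -0.8 y -0.7 z 0.3 pos [0.6434 0.1207 0.1273] F [-1.6  1.2  2.5]
0.12283292905957797
1.3822549953315244 0.09269952169413397
[[-6.1, 1.5], [-6.2, 1.0], [-6.2, 0.6], [-6.2, 0.2], [-6.2, -0.3], [-6.2, -0.7], [-6.1, -1.1], [-6.0, -1.5], [-5.9, -1.9], [-5.8, -2.3], [-5.6, -2.7], [-5.4, -3.1], [-5.2, -3.5], [-4.9, -3.8], [-4.6, -4.2], [-4.3, -4.5], [-4.0, -4.8], [-3.7, -5.0], [-3.3, -5.3], [-3.0, -5.5]]
```

Call:
play_rows(deltas="0 -6.1 -1.2 0;0 -6.2 -0.8 0;0 -6.2 -0.4 0;0 -6.2 0 0;0 -6.2 0.3 0;0 -6.2 0.7 0;0 -6.1 1.1 0;0 -6 1.5 0;0 -5.9 1.9 0;0 -5.8 2.3 0")

```text
t: 81.4
position: [0.5824, 0.1299, 0.1209]
orientation: [-2.388, -2.04, 0.002]
contact_force: [2.0, -3.7, 1.5]
grip_width: 0.121
grip_force: 15.0
```

Call:
play_rows(deltas="0 -5.6 2.7 0;0 -5.4 3.1 0;0 -5.2 3.5 0;0 -4.9 3.8 0;0 -4.6 4.2 0;0 -4.3 4.5 0;0 -4 4.8 0;0 -3.7 5 0;0 -3.3 5 0;0 -2.5 4 0")

```text
t: 82.4
position: [0.5404, 0.1375, 0.0807]
orientation: [-2.388, -2.04, -0.001]
contact_force: [1.9, 0.7, 2.0]
grip_width: 0.122
grip_force: 15.0
```

Call:
play_rows(deltas="0 0 1 0;0 0 1 0;0 0 0 0;0 0 0 0;0 0 0 0;0 0 0 0;0 0 0 0;0 0 0 0;0 0 0 0;0 0 0 0")

```text
t: 83.4
position: [0.5394, 0.1375, 0.0787]
orientation: [-2.387, -2.039, 0.002]
contact_force: [-2.5, 4.9, 1.7]
grip_width: 0.122
grip_force: 15.0
```

Call:
play_rows(deltas="-0.5 0.3 0.8 0;-0.5 0 0.7 0;0 0 0.5 0;0 0 0 0;0 0 0 0;0 0 0 0;0 0 0 0;0 0 0 0;0 0 0 0;0 0 0 0")

```text
t: 84.4
position: [0.5393, 0.1375, 0.0783]
orientation: [-2.386, -2.038, 0.001]
contact_force: [-6.7, 5.8, 10.2]
grip_width: 0.123
grip_force: 15.0
```

At the stop. Release, then press the latch to lock.

Call:
play_rows(deltas="0 0 0 0;0 0 0 0;0 0 0 0;0 0 -5 0;0 0 -15 0;0 0 -20 0;0 0 -20 0;0 0 -20 0;-10 0 -10 0;-30 0 0 0", hand=45)

```text
t: 85.4
position: [0.5364, 0.097, 0.1703]
orientation: [2.383, 2.042, 0.007]
contact_force: [-0.0, -0.1, 0.6]
grip_width: 0.476
grip_force: 0.0
```

Call:
play_rows(deltas="-32 0 0 0;-32 0 0 0;-32 0 0 0;-32 0 0 0;0 0 0 0;0 0 0 0;0 0 0 0;0 0 0 0;0 0 0 0;0 0 0 0", hand=0)

```text
t: 86.4
position: [0.5145, -0.0293, 0.1671]
orientation: [-2.387, -2.042, -0.0]
contact_force: [0.4, -0.7, -0.2]
grip_width: 0.008
grip_force: 0.0
```

```bash
cat >> h.py <<'E'
def look():
    t=cv2.cvtColor(eyes.get_image('top'),cv2.COLOR_RGB2HSV); s=cv2.cvtColor(eyes.get_image('side'),cv2.COLOR_RGB2HSV)
    def c(im,b,lo,hi):
        x0,y0,x1,y1=b; ys,xs=np.nonzero(cv2.inRange(im[y0:y1,x0:x1],lo,hi)); return (xs.mean()+x0,ys.mean()+y0,ys.min()+y0,len(xs)) if len(xs) else None
    a=c(t,(215,230,290,275),(0,150,100),(8,255,255)); b=c(s,(220,265,350,365),(0,150,100),(8,255,255))
    if a and b: print('handle',two(a[:2],b[:2]),a[3],b[3])
    print('latch side',c(s,(310,255,345,290),(45,100,40),(80,255,255)))
E
python3 - <<'E'
from h import *
go([.5140,-.0313,.077]); look()
E
```

```text
t86.40 yaw 81.08 twist -0.00  tool mm: x -2.0 y -0.2 z 90.1 pos [ 0.5145 -0.0293  0.1671] F [ 0.4 -0.7 -0.2]
handle (array([0.53603558, 0.13501182, 0.09486188]), np.float64(0.0006572046152716931)) 67 127
latch side (np.float64(326.5389221556886), np.float64(269.7065868263473), np.int64(262), 167)
```

Handle is down (z = 95 mm, sprung-free) and the latch is up. Pressing.

Call:
play_rows(deltas="-2 0 15 0;0 0 25 0;0 0 25 0;0 0 15 0;0 0 5 0;0 0 5 0;0 0 5 0;0 0 5 0;0 0 5 0;0 0 5 0")

```text
t: 87.5
position: [0.5145, -0.032, 0.0574]
orientation: [2.388, 2.04, 0.001]
contact_force: [-1.9, 1.1, 3.9]
grip_width: 0.003
grip_force: 1.9
```

Call:
play_rows(deltas="0 0 2 0;0 0 1 0;0 0 1 0;0 0 0.5 0;0 0 0 0;0 0 0 0;0 0 0 0;0 0 0 0;0 0 0 0;0 0 0 0")

```text
t: 88.5
position: [0.5147, -0.0321, 0.0564]
orientation: [2.388, 2.041, 0.0]
contact_force: [-9.6, 2.4, 25.5]
grip_width: 0.004
grip_force: 12.9
```

Call:
play_rows(deltas="0 0 -5 0;0 0 -10 0;0 0 -20 0;0 0 -30 0;0 0 -40 0;0 0 -45 0;0 0 -45 0;0 0 0 0;0 0 0 0;0 0 0 0")

```text
t: 89.5
position: [0.5132, -0.0319, 0.246]
orientation: [-2.387, -2.039, 0.003]
contact_force: [0.3, 0.2, 0.5]
grip_width: 0.004
grip_force: 0.0
```

Run:
```python
from h import *
go([.5140,-.0313,.077]); look(); intray()
s=cv2.cvtColor(eyes.get_image('side'),cv2.COLOR_RGB2BGR)
```

```text
t89.50 yaw 81.00 twist -0.00  tool mm: x 0.8 y 0.7 z 169.0 pos [ 0.5132 -0.0319  0.246 ] F [0.3 0.2 0.5]
handle (array([0.53609179, 0.13515428, 0.09511102]), np.float64(0.00044701081841220434)) 70 126
latch side (np.float64(326.5952380952381), np.float64(271.4761904761905), np.int64(265), 126)
tray 527.9 -294.7 size 169.2 241.2 yaw deg 5.16
tab [-49.4 -82.3] 26
tab [-47.8 -27.9] 23
tab [-47.5  26.3] 22
tab [-47.7  80.1] 21
block [ 17.1 -79.5] 88
block [ 17.2 -25.8] 81
block [17.2 27. ] 86
block [18.1 80.3] 87
```

The latch is locked (ymin 265, the same as the first lock), the bar is down, all four plates are in the tray, and the robot is clear.

```bash
python3 -c "
from bench import sign_off
print(sign_off())"
```

```text
the job is handed in; nothing more can be done
None
```

The job is done and handed in at about 90 s of the 210 s allowed: all steps were carried out in the order asked, all four plates lie flat side by side in the tray, and the bar is down and locked, with the other glassware and tools left alone.

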